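# Rearrange three stone samples so that their tops are level

## Task

The three stone samples stand on the wrong stands: rearrange them so that their tops come out level, with the low cap on the tall stand, the plain column on the middle stand and the small carved figurine on the low stand. The rubber pad is free if you need to put a piece down on the way. Leave each piece upright in the middle of its stand, tip none of them over, and do not disturb the rubbing stone, the wax block or the jar.

Things in the scene. Friction and masses are not known exactly. Their poses are not given: they have to be found in the camera images.
- cap_mid (a point): loose low granite cap, a plain solid disc, 62 mm across and 47 mm high, light grey; starts on the low stand. Given point: its centre, half-way up; z axis up. Weighs 0.2 to 0.45 kg.
- column_mid (a point): loose plain round stone column (an uncarved blank), 53 mm across and 107 mm high, light grey; starts on the tall stand. Given point: its centre, half-way up; z axis up. Weighs 0.4 to 0.8 kg.
- figurine_mid (a point): loose small carved stone figurine, 136 mm high, light grey, the only small figure (tall ones at the back are fixed); starts on the middle stand. Body 50 mm thick along its own x axis by 56 mm wide (y), 44 to 90 mm above the foot; egg-shaped head above it 35 mm (x) by 42 mm (y), widest about 112 mm above the foot. Given point: on its axis, half-way up (68 mm); z up. 0.4 to 0.8 kg.
- low_stand_top (a point): low stand: a thin round dark wooden disc, 100 mm across and 12 mm high, fixed to the desk. Given point: centre of its flat top; z axis up.
- middle_stand_top (a point): middle stand: a square brown wooden block, 84 by 84 mm and 41 mm high, fixed to the desk. Given point: centre of its flat top; x and y axes along its sides, z up.
- tall_stand_top (a point): tall stand: a turned round light wooden pedestal with a waist, its top plate 80 mm across, 101 mm high, fixed to the desk. Given point: centre of its flat top; z axis up.
- park_pad_top (a point): square dark rubber pad, 110 by 110 mm and 5 mm thick, fixed to the desk, empty at the start: a free spot on which one piece may be set down on the way. Given point: centre of its flat top; x and y axes along its sides, z up.
- rub_stone_mid (a point): bystander: loose grey-green rubbing stone lying on the desk, 41 mm (its x) by 101 mm (its y) by 25 mm high. Given point: its centre.
- wax_mid (a point): bystander: loose block of pale wax lying on the desk, 30 mm (its x) by 44 mm (its y) by 26 mm high. Given point: its centre.
- jar_mid (a point): bystander: loose closed jar standing on the desk, 47 mm across and 88 mm high. Given point: its centre, half-way up.

How it is judged:
At the end, for the whole second after the job is handed in: The cap stands on the tall stand, the column on the middle stand and the figurine on the low stand, each within 12 mm of the stand's centre, resting on its top (height within 4 mm), upright within 0.08 rad, released and at rest (horizontal distance between cap_mid and tall_stand_top below 0.012 m and z of cap_mid in the frame of tall_stand_top between 0.0195 and 0.0275 m and angle between each of cap_mid, column_mid, figurine_mid's own z axis and vertical below 0.08 rad and linear speed of each of cap, column, figurine below 0.02 m/s and angular speed of each of cap, column, figurine below 0.2 rad/s and horizontal distance between column_mid and middle_stand_top below 0.012 m and z of column_mid in the frame of middle_stand_top between 0.0495 and 0.0575 m and horizontal distance between figurine_mid and low_stand_top below 0.012 m and z of figurine_mid in the frame of low_stand_top between 0.064 and 0.072 m); the robot touches nothing.
It fails at once if the rubbing stone is shifted by more than 20 mm (distance of rub_stone_mid from where it was at the start of the episode above 0.02 m).
It fails at once if the wax block is shifted by more than 20 mm (distance of wax_mid from where it was at the start of the episode above 0.02 m).
It fails at once if the jar is shifted by more than 20 mm (distance of jar_mid from where it was at the start of the episode above 0.02 m).
It fails at once if a piece is tipped over (angle between any of cap_mid, column_mid, figurine_mid's own z axis and vertical above 0.6 rad).
It also fails if it takes over 112 s, if anything falls off the work surface, if the arm or the gripper's body presses on something with over 40 N, if the wrist force passes 120 N, or if a joint passes its speed limit or range.

## Robot

A 6-joint arm with a two-finger parallel gripper is mounted at the origin on a cart in front of the work surface, level with it; the furniture and walls round the work are solid. World frame = base frame: x ahead of the robot, y to its left, z up, the work surface at z = 0. Lengths are in m, angles in rad, forces in N, time in s.
With the tool pointing down it reaches from about 0.425 to 0.95 m from the base axis. Payload 3.5 kg.
Tool frame: the origin (TCP) lies midway between the tips of the shut fingers; the grasp point (between the pads) lies 19 mm behind it; z points along the fingers, x is the direction in which the jaws open and shut, and the axes are right-handed (so a half turn about z gives the same grasp; the last joint's range is limited). The gripper opens to 85 mm and grips with 20 to 120 N. Pads are 22 mm wide; open, the fingers measure 114 mm over their backs; the gripper's body (76 mm by 85 mm) begins 54 mm behind the grasp point. The pads swing forward as they close: fully open they stand 13 mm farther back than shut.
Start: joints at [-1.354, 0.286, 1.577, -0, 1.279, -0.15], TCP at [0.242, -0.63, 0.231] pointing down, gripper open.
Joint ranges: [-2.77, 2.77], [-0.9, 2.22], [0.21, 2.48], [-1.53, 4.67], [0.24, 2.81], [-2.84, 2.84]. Speed limits (rad/s): [2.79, 2.79, 3.14, 3.14, 3.14, 3.14].

## Interface

Orientations are given as a unit quaternion [x, y, z, w].
In Python, from plant import readout, optics, ctrl gives the robot as it stands. The module is installed in compiled form; this text tells all that it offers.
- The arm moves only by the shell command python3 -m crank 'ROWS' [OPENING] [FORCE]. ROWS is text: rows parted by semicolons, each of 6 numbers parted by spaces: the shift along the tool's x, y, z in mm, then the turn, a rotation vector about the tool's x, y, z in rad. In form: dx dy dz ax ay az; .... A call has 1 to 5 rows; each row shifts and turns the commanded pose from where the row before left it, along the tool's axes as they then stand; what a row does not reach is not made up. A row lasts 1/8 s, in which the tool goes at most 62.5 mm and 10.7 degrees, less where a joint would pass 70% of its speed; a pose out of reach is approached as far as the arm can. A call is refused whole if a number of a shift passes 62.5 or a number of a turn 0.188, either way. A call with a gripper value outside its range is refused whole. OPENING is the opening, from -1 (shut) to 1 (fully open), set as the call begins (- or left out, the last holds). The fingers move at their own pace and stop on an object; FORCE is the grip in N (left out, the last holds). Time passes only in rows, so rows that do not move let the fingers close. It gives the time, the measured TCP pose, the force and the opening at its end, in the units of the state.
- readout.get_state(): the state, without advancing time (a new reading comes with each control period).
- optics.read_camera(name): name is "scene" or "side" or "wrist"; returns the picture (420x560x3 uint8, red, green, blue); there is no depth.
- optics.calibration(name): a dict with "mtx" (3x3 intrinsics, pixels), "dist_coeffs" ([k1, k2, p1, p2, k3] as OpenCV has them; the pictures are not rectified), "rvec" (rotation vector, rad) and "tvec" (3), from world to camera coordinates, as OpenCV has them; the wrist camera has in their place "tool_from_camera" (4x4, takes a point from camera to tool coordinates, whose origin is the TCP and whose axes are the tool frame's). Camera axes: x right, y down, z forward; pixel columns grow to the right and rows downward; lengths in m; the calibration is good to about 2 mm. A picture is of the moment at which its call begins: read the wrist's pose just before it. calibration takes no time and is no camera call.
- ctrl.sign_off(): hands the job in, once; it reports no verdict.
Trained networks look in the newest picture that a camera, given by its name, has taken for a name from the list of things; names that differ only in an ending like _2 or _b are one class to them, and where a whole thing is asked for, a point or a joint stands for the part that bears it (a point fixed in the world has none). Each returns a list of dicts, best first, with "p" (0 to 1); they miss things now and then, are a little off and sometimes report something else, mostly with a low value. They report only what shows in the picture. A call takes as long as a camera call.
- optics.recognise(camera, thing): "xy" ([column, row] as shares, 0 to 1, of the picture: columns of its width, rows of its height, amid what is visible of it).
The state is a dict: "time": time; "qpos": joint angles; "dq": joint speeds; "joint_efforts": joint torques, N m; "eef_pos": TCP position; "tcp_rot": TCP orientation; "contact_force": force on the tool from outside, world axes, zero at the start; "wrist_torque": the same for the moment, N m; "opening": opening from 0.0 (shut) to 1.0 (fully open).
Only numpy, scipy, OpenCV 4.12 (cv2) and the standard library are available. Lean on these libraries where they do the work, as an engineer would, in place of code of your own. Each camera call takes 0.05 s, during which the arm holds its last target.

## Working session

There is one attempt and no reset: what is moved stays moved. The work goes in short steps, Python scripts to look and compute and a shell command to move; the robot and the scene stay as the last step left them, time stands still between calls to the robot, and variables do not carry over. Pictures are saved under pics/ and viewed, and the job is handed in when it is done.

```bash
ls; mkdir -p pics; python3 - <<'E'
from plant import readout, optics, ctrl
import cv2
print(readout.get_state())
for n in ["scene","side","wrist"]:
    im=optics.read_camera(n); cv2.imwrite(f"pics/{n}0.png",im[:,:,::-1]); print(n,optics.calibration(n))
E
```

```text
pics
{'time': 0.0, 'qpos': array([-1.35399840e+00,  2.87218502e-01,  1.57819064e+00,  1.73344070e-05,
        1.27859253e+00, -1.49985037e-01]), 'dq': array([-3.28143767e-04,  2.85477283e-04, -2.76922855e-04,  1.71535192e-03,
        7.38082394e-05,  1.04865138e-03]), 'joint_efforts': array([-2.64784605e-03, -4.05988955e+01, -2.92624587e+01, -1.49307903e-04,
        5.97329563e-03, -2.83448998e-06]), 'eef_pos': array([ 0.2419618 , -0.62943448,  0.22990456]), 'tcp_rot': array([ 0.82419888, -0.56629918, -0.00087402, -0.00082885]), 'contact_force': array([ 0.3632744 ,  0.80176215, -1.18545787]), 'wrist_torque': array([-0.0030305 , -0.01721744, -0.05716768]), 'opening': 0.9982114750020364}
scene {'mtx': array([[422.10928041,   0.        , 275.47145655],
       [  0.        , 422.10928041, 209.95521517],
       [  0.        ,   0.        ,   1.        ]]), 'dist_coeffs': array([-0.10630969,  0.        ,  0.        ,  0.        ,  0.        ]), 'rvec': array([ 0.99551464, -2.41879354,  1.04556387]), 'tvec': array([0.40763118, 0.30875793, 0.67065214])}
side {'mtx': array([[406.7678691 ,   0
[... 247 characters left out ...]
-2.62331046,  1.41950406]), 'tvec': array([0.52233184, 0.16730241, 0.87918287])}
wrist {'mtx': array([[325.8337461 ,   0.        , 288.14157426],
       [  0.        , 325.8337461 , 211.17824758],
       [  0.        ,   0.        ,   1.        ]]), 'dist_coeffs': array([-0.07334551,  0.        ,  0.        ,  0.        ,  0.        ]), 'tool_from_camera': array([[ 9.99999972e-01,  1.29051156e-04,  1.97451197e-04,
        -8.10610133e-04],
       [-1.81856378e-04,  9.54906466e-01,  2.96906731e-01,
        -7.53075631e-02],
       [-1.50231268e-04, -2.96906759e-01,  9.54906463e-01,
        -1.42754671e-01],
       [ 0.00000000e+00,  0.00000000e+00,  0.00000000e+00,
         1.00000000e+00]])}
```

View pics/scene0.png

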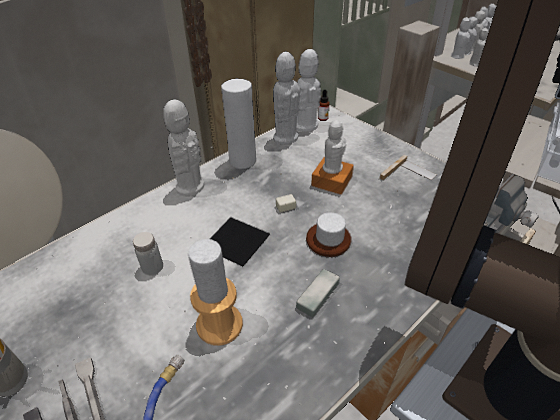

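View pics/side0.png

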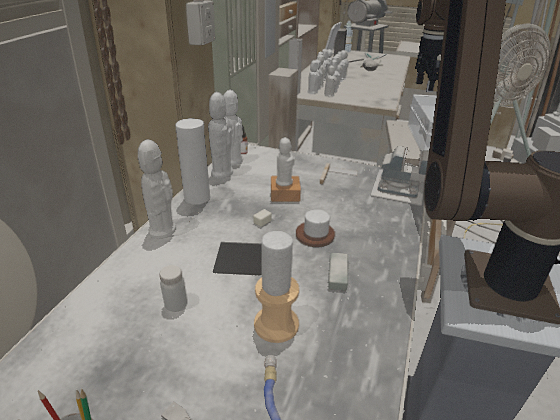

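View pics/wrist0.png

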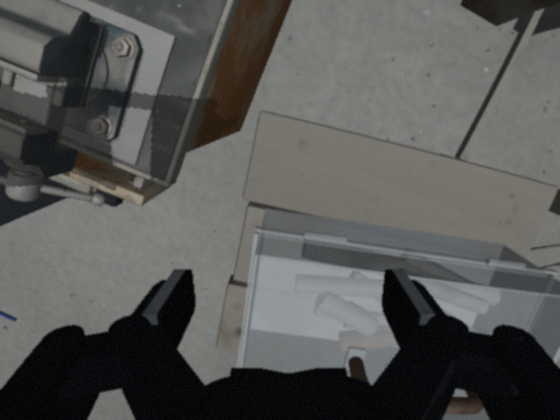

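The scene view shows the tall stand and column at (217,300), the low stand and cap at (328,235), the middle stand and figurine at (333,160), and the pad at (238,240). The wax is at (286,203), the rubbing stone at (318,292) and the jar at (148,254). Next I'll locate them with the networks.

```bash
cat > h.py <<'E'
import numpy as np, cv2
from scipy.spatial.transform import Rotation as R
from plant import readout, optics, ctrl
def cam(n,st=None):
    c=optics.calibration(n)
    K=c['mtx'];d=c['dist_coeffs']
    if 'rvec' in c:
        Rm=cv2.Rodrigues(c['rvec'])[0]; t=np.array(c['tvec'])
    else:
        st=st or readout.get_state()
        T=np.eye(4);T[:3,:3]=R.from_quat(st['tcp_rot']).as_matrix();T[:3,3]=st['eef_pos']
        W=np.linalg.inv(T@c['tool_from_camera']);Rm=W[:3,:3];t=W[:3,3]
    return K,d,Rm,t
def ray(c,uv):
    K,d,Rm,t=c
    p=cv2.undistortPoints(np.array([[uv]],float),K,d)[0,0]
    v=Rm.T@np.array([p[0],p[1],1]); return -Rm.T@t, v/np.linalg.norm(v)
def onz(c,uv,z):
    o,v=ray(c,uv); return o+v*(z-o[2])/v[2]
def proj(c,P):
    K,d,Rm,t=c
    return cv2.projectPoints(np.array(P,float).reshape(-1,3),cv2.Rodrigues(Rm)[0],t,K,d)[0][:,0]
def tri(rs):
    A=np.zeros((3,3));b=np.zeros(3)
    for o,v in rs:
        M=np.eye(3)-np.outer(v,v);A+=M;b+=M@o
    return np.linalg.solve(A,b)
E
python3 - <<'E'
from h import *
np.set_printoptions(precision=4,suppress=True)
Z=dict(cap_mid=.0355,column_mid=.1545,figurine_mid=.109,low_stand_top=.012,middle_stand_top=.041,tall_stand_top=.101,park_pad_top=.005,rub_stone_mid=.0125,wax_mid=.013,jar_mid=.044)
for n in Z:
    rs=[];out=[]
    for c in ["scene","side"]:
        r=optics.recognise(c,n)
        if not r: continue
        uv=np.array(r[0]['xy'])*[560,420]; C=cam(c)
        rs.append(ray(C,uv)); out.append((c,uv.round(1),round(r[0]['p'],2),len(r),onz(C,uv,Z[n])[:2]))
    print(n,*out,'tri',tri(rs) if len(rs)>1 else None)
E
```

```text
cap_mid ('scene', array([329.5, 228.1]), 0.92, 2, array([ 0.462 , -0.0509])) ('side', array([318.6, 221. ]), 0.66, 1, array([ 0.4579, -0.0609])) tri [ 0.454  -0.0396  0.0499]
column_mid ('scene', array([210.1, 272. ]), 0.57, 1, array([0.4662, 0.2572])) ('side', array([276.3, 261.1]), 0.57, 1, array([0.4719, 0.2537])) tri [0.47   0.255  0.1532]
figurine_mid ('scene', array([333.8, 146.4]), 0.62, 2, array([ 0.5896, -0.2127])) ('side', array([285. , 162.3]), 0.66, 1, array([ 0.5905, -0.206 ])) tri [ 0.5947 -0.2199  0.1024]
low_stand_top ('scene', array([326.7, 244.8]), 0.68, 1, array([ 0.4474, -0.0265])) ('side', array([314.8, 238.6]), 0.88, 2, array([ 0.4561, -0.0173])) tri [ 0.4599 -0.043  -0.0088]
middle_stand_top ('scene', array([284.5, 203.2]), 0.4, 1, array([ 0.5849, -0.0364])) ('side', array([286.6, 191.1]), 0.73, 1, array([ 0.5727, -0.1677])) tri [0.5058 0.0492 0.1621]
tall_stand_top ('scene', array([219.4, 319.1]), 0.97, 1, array([0.4173, 0.2856])) ('side', array([278.9, 316.3]), 0.74, 1, array([0.4438, 0.3265])) tri [0.4627 0.2597 0.0234]
park_pad_top ('scene', array([237.1, 237. ]), 0.67, 1, array([0.6101, 0.0898])) ('side', array([239.8, 258.9]), 0.84, 1, array([0.6053, 0.1045])) tri [ 0.6154  0.0855 -0.0081]
rub_stone_mid ('scene', array([317.7, 296. ]), 0.94, 1, array([0.3725, 0.0889])) ('side', array([339.6, 271.1]), 0.96, 1, array([0.3767, 0.0825])) tri [0.3742 0.0881 0.0148]
wax_mid ('scene', array([284.2, 203.3]), 0.54, 1, array([ 0.607, -0.058])) ('side', array([264.7, 215.6]), 0.66, 2, array([ 0.6046, -0.0725])) tri [ 0.5943 -0.0447  0.0314]
jar_mid ('scene', array([149.4, 254.5]), 0.61, 1, array([0.6718, 0.2717])) ('side', array([169.2, 289.5]), 0.84, 1, array([0.6847, 0.2797])) tri [0.6961 0.2629 0.0215]
```

```bash
cat > ov.py <<'E'
from h import *
def circ(x,y,z,r,n=60):
    a=np.linspace(0,2*np.pi,n); return np.c_[x+r*np.cos(a),y+r*np.sin(a),0*a+z]
def sq(x,y,z,lx,ly,a):
    p=np.array([[-1,-1],[1,-1],[1,1],[-1,1],[-1,-1]])*[lx/2,ly/2]
    c,s=np.cos(a),np.sin(a); p=p@np.array([[c,s],[-s,c]])
    return np.c_[p+[x,y],np.full(5,z)]
def model(P):
    m=[]
    x,y=P['low'];m+=[circ(x,y,.012,.05),circ(x,y,0,.05)]
    x,y=P['cap'];m+=[circ(x,y,.012,.031),circ(x,y,.059,.031)]
    x,y=P['tall'];m+=[circ(x,y,.101,.04)]
    x,y=P['col'];m+=[circ(x,y,.101,.0265),circ(x,y,.208,.0265)]
    x,y,a=P['mid'];m+=[sq(x,y,.041,.084,.084,a),sq(x,y,0,.084,.084,a)]
    x,y=P['fig'];m+=[np.array([[x,y,.041],[x,y,.177]]),circ(x,y,.153,.02)]
    x,y,a=P['pad'];m+=[sq(x,y,.005,.11,.11,a)]
    return m
def draw(n,P,box,s,fn):
    im=optics.read_camera(n) if not isinstance(n,tuple) else n[1]
    nm=n if isinstance(n,str) else n[0]
    C=cam(nm); x0,y0,x1,y1=box
    b=cv2.resize(im[y0:y1,x0:x1,::-1],None,fx=s,fy=s,interpolation=cv2.INTER_CUBIC)
    for l in model(P):
        q=((proj(C,l)+.5-[x0,y0])*s-.5)
        cv2.polylines(b,[np.round(q).astype(int)],False,(0,0,255),1)
    cv2.imwrite(fn,b)
E
cat > P.py <<'E'
P=dict(low=(.457,-.050),cap=(.457,-.052),tall=(.47,.255),col=(.47,.255),mid=(.59,-.207,.1),fig=(.59,-.207),pad=(.608,.098,.3))
E
python3 - <<'E'
from ov import *; from P import P
draw("scene",P,(180,110,380,350),2.5,"pics/s1.png")
draw("side",P,(200,120,370,350),2.6,"pics/d1.png")
E
```

```text
(no output)
```

View pics/s1.png

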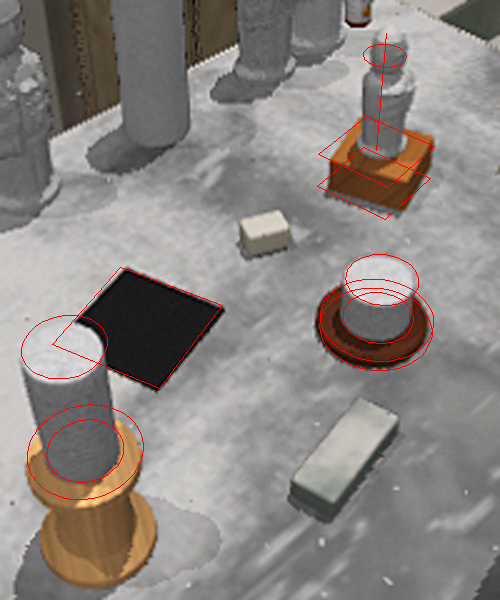

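View pics/d1.png

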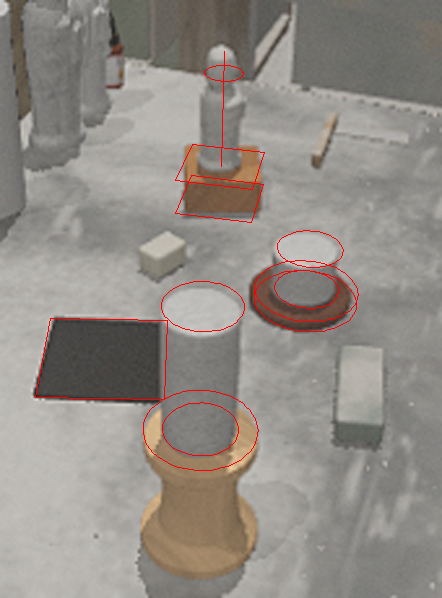

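The overlay is already close: the pad and column match, the low stand is about 4 mm off, and the middle stand is turned. For a more precise fit I'll take one overhead wrist-camera view.

```bash
python3 -m crank '0 0 -57 0 0 0; 0 0 -57 0 0 0; 0 0 -57 0 0 0; -39 -45 0 0 0 0; -39 -45 0 0 0 0' 1 60; python3 -m crank '-39 -45 0 0 0 0; -39 -45 0 0 0 0; -39 -45 0 0 0 0; -39 -45 0 0 0 0; -39 -45 0 0 0 0';python3 -m crank '-39 -45 0 0 0 0; -39 -45 0 0 0 0; -39 -45 0 0 0 0; -39 -45 0 0 0 0; -39 -45 0 0 0 0';python3 -m crank '-39 -45 0 0 0 0;0 0 0 0 0 0;0 0 0 0 0 0'
python3 - <<'E'
from h import *
import pickle
s=readout.get_state();im=optics.read_camera("wrist");cv2.imwrite("pics/w1.png",im[:,:,::-1]);pickle.dump((s,im),open("w1.pkl","wb"))
pickle.dump((optics.read_camera("scene"),optics.read_camera("side")),open("ss1.pkl","wb"))
E
```

```text
time: 1.88
eef_pos: [0.2984, -0.5244, 0.4035]
tcp_rot: [0.824, -0.567, 0.001, 0.0]
contact_force: [1.0, 0.6, -0.0]
opening: 0.995
time: 2.5
eef_pos: [0.4388, -0.2604, 0.4026]
tcp_rot: [0.824, -0.566, 0.0, -0.0]
contact_force: [0.0, -0.6, 1.1]
opening: 1.002
time: 3.12
eef_pos: [0.5789, 0.0024, 0.4027]
tcp_rot: [0.824, -0.566, 0.0, -0.0]
contact_force: [0.2, -0.9, 0.7]
opening: 0.999
time: 3.5
eef_pos: [0.6063, 0.053, 0.4021]
tcp_rot: [0.824, -0.566, -0.0, 0.0]
contact_force: [0.7, -0.0, 0.1]
opening: 0.998
```

View pics/w1.png

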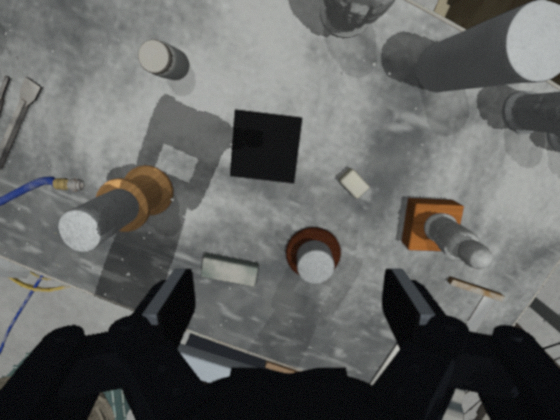

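The wrist view shows every station: tall stand near (125,205), low stand (313,250), middle stand (434,224), pad (266,146). I'll overlay the model on it.

```bash
cat > ovw.py <<'E'
from ov import *
import pickle
def draww(pk,P,box,s,fn):
    st,im=pickle.load(open(pk,'rb')); C=cam("wrist",st); x0,y0,x1,y1=box
    b=cv2.resize(im[y0:y1,x0:x1,::-1],None,fx=s,fy=s,interpolation=cv2.INTER_CUBIC)
    for l in model(P):
        q=((proj(C,l)+.5-[x0,y0])*s-.5)
        cv2.polylines(b,[np.round(q).astype(int)],False,(0,0,255),1)
    cv2.imwrite(fn,b)
E
cat > P.py <<'E'
P=dict(low=(.457,-.046),cap=(.457,-.046),tall=(.467,.257),col=(.467,.257),mid=(.59,-.207,.3),fig=(.59,-.207),pad=(.608,.098,.3))
E
python3 - <<'E'
from ovw import *; from P import P
draww("w1.pkl",P,(220,95,510,300),2.7,"pics/o1.png")
draww("w1.pkl",P,(50,150,200,260),4,"pics/o2.png")
E
```

```text
(no output)
```

View pics/o1.png

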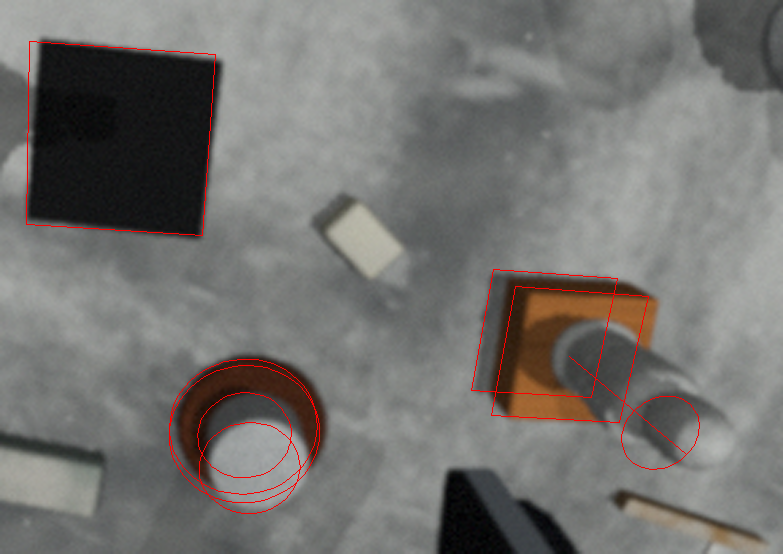

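View pics/o2.png

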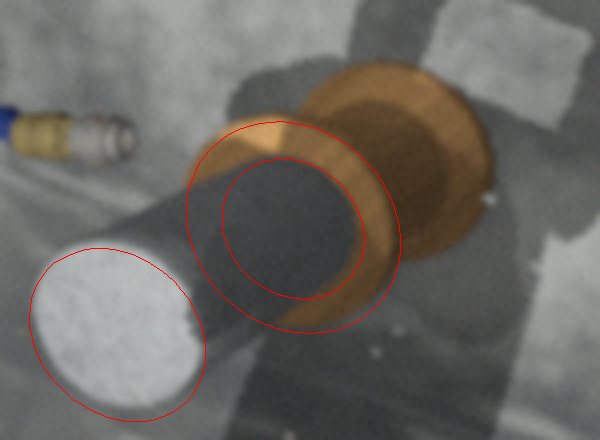

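```bash
cat > P.py <<'E'
P=dict(low=(.4585,-.050),cap=(.460,-.050),tall=(.469,.258),col=(.469,.258),mid=(.591,-.210,.3),fig=(.592,-.213),pad=(.6085,.0965,.25))
E
cat > go.py <<'E'
import sys
from h import *
s=readout.get_state();t=np.array([float(v) for v in sys.argv[1:4]])
d=R.from_quat(s['tcp_rot']).inv().apply(t-s['eef_pos'])*1000
tz=R.from_quat(s['tcp_rot']).apply([0,0,1]);tx=R.from_quat(s['tcp_rot']).apply([1,0,0])
print('d',d.round(1),'norm/58',round(np.linalg.norm(d)/58,2),'at',s['eef_pos'].round(4),'xang',round(np.arctan2(tx[1],tx[0]),3),'zax',tz.round(3),'f',s['contact_force'].round(1),'op',round(s['opening'],3),'t',s['time'])
E
cat > snap.py <<'E'
import sys
from ovw import *; from P import P
n=sys.argv[1]; s=readout.get_state();im=optics.read_camera("wrist");pickle.dump((s,im),open(n+".pkl","wb"))
draww(n+".pkl",P,(0,0,560,420),1.4,f"pics/{n}.png")
E
python3 -m crank '9 35 46 0 0 0;9 35 46 0 0 0;9 35 46 0 0 0;9 35 46 0 0 0;9 35 46 0 0 0';python3 -m crank '0 0 0 0 0 0;0 0 0 0 0 0'; python3 snap.py w2; python3 go.py .46 -.05 .02
```

```text
time: 4.28
eef_pos: [0.4578, -0.0533, 0.1715]
tcp_rot: [0.824, -0.567, 0.001, -0.0]
contact_force: [0.2, -0.8, 0.6]
opening: 1.001
time: 4.53
eef_pos: [0.4603, -0.0528, 0.1741]
tcp_rot: [0.824, -0.567, 0.002, -0.001]
contact_force: [-0.6, -0.7, 0.8]
opening: 1.006
d [ -3.5   0.9 155.1] norm/58 2.67 at [ 0.4613 -0.0527  0.1751] xang -1.205 zax [ 0.005 -0.002 -1.   ] f [ 0.3 -0.7  0.8] op 0.997 t 4.575
```

View pics/w2.png

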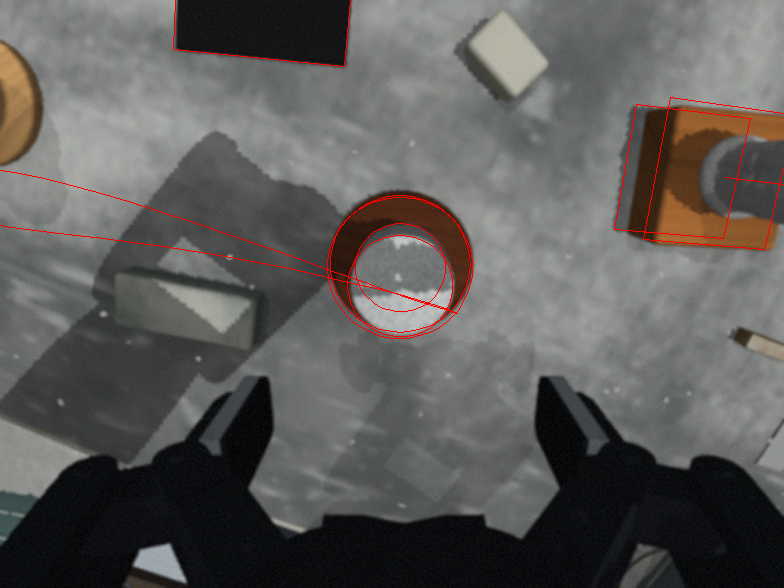

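The overlay on the low stand and cap fits to a couple of px, with the cap top at (403,286). Now I'll descend and grip the cap.

```bash
python3 -m crank '-3 1 40 0 0 0;0 0 40 0 0 0;0 0 35 0 0 0;0 0 0 0 0 0'; python3 go.py .46 -.05 .02
```

```text
time: 5.08
eef_pos: [0.4574, -0.0489, 0.0569]
tcp_rot: [0.824, -0.566, -0.001, 0.0]
contact_force: [-0.6, -0.1, -0.3]
opening: 1.001
d [ 2.  -2.1 36.9] norm/58 0.64 at [ 0.4574 -0.0489  0.0569] xang -1.203 zax [-0.002  0.001 -1.   ] f [-0.6 -0.1 -0.3] op 1.001 t 5.075
```

```bash
python3 -m crank '1 -1 20 0 0 0;0 0 16 0 0 0;0 0 0 0 0 0'; python3 -m crank '0 0 0 0 0 0;0 0 0 0 0 0;0 0 0 0 0 0;0 0 0 0 0 0;0 0 0 0 0 0' -1 50;  python3 go.py .46 -.05 .02
```

```text
time: 5.45
eef_pos: [0.4588, -0.0499, 0.0216]
tcp_rot: [0.824, -0.566, -0.0, 0.0]
contact_force: [1.0, 0.2, 0.5]
opening: 0.997
time: 6.08
eef_pos: [0.4598, -0.0504, 0.0228]
tcp_rot: [0.824, -0.566, 0.002, -0.0]
contact_force: [-0.9, -0.6, 5.2]
opening: 0.723
d [-0.3 -0.3  2.8] norm/58 0.05 at [ 0.4598 -0.0504  0.0228] xang -1.204 zax [ 0.003 -0.001 -1.   ] f [-0.9 -0.6  5.2] op 0.723 t 6.075
```

The cap is gripped (opening 0.723, about 61 mm). I'll lift it and carry it to the pad.

```bash
python3 -m crank '0 0 -25 0 0 0;0 0 -40 0 0 0;0 0 -30 0 0 0;0 0 0 0 0 0'; python3 go.py .6085 .0965 .115
```

```text
time: 6.58
eef_pos: [0.4597, -0.0503, 0.1182]
tcp_rot: [0.824, -0.566, 0.002, -0.001]
contact_force: [0.5, -0.7, -3.1]
opening: 0.722
d [ -83.7 -191.5    3.6] norm/58 3.6 at [ 0.4597 -0.0503  0.1182] xang -1.204 zax [ 0.005 -0.001 -1.   ] f [ 0.5 -0.7 -3.1] op 0.722 t 6.575
```

```bash
python3 -m crank '-20 -48 0 0 0 0;-22 -48 0 0 0 0;-22 -48 0 0 0 0;-20 -47 0 0 0 0;0 0 0 0 0 0'; python3 go.py .6085 .0965 .016
```

```text
time: 7.2
eef_pos: [0.6067, 0.0993, 0.1129]
tcp_rot: [0.825, -0.565, -0.002, 0.001]
contact_force: [-0.5, -0.7, -2.9]
opening: 0.721
d [ 3.4 -1.  96.9] norm/58 1.67 at [0.6067 0.0993 0.1129] xang -1.201 zax [-0.004  0.001 -1.   ] f [-0.5 -0.7 -2.9] op 0.721 t 7.2
```

```bash
python3 -m crank '0 0 35 0 0 0;0 0 35 0 0 0;0 0 15 0 0 0;0 0 5 0 0 0;0 0 0 0 0 0'; python3 go.py .6085 .0965 .016
```

```text
time: 7.82
eef_pos: [0.607, 0.0968, 0.0268]
tcp_rot: [0.824, -0.566, 0.0, -0.0]
contact_force: [0.2, 0.2, -1.9]
opening: 0.718
d [ 0.8 -1.3 10.8] norm/58 0.19 at [0.607  0.0968 0.0268] xang -1.204 zax [ 0.001 -0.    -1.   ] f [ 0.2  0.2 -1.9] op 0.718 t 7.825
```

```bash
python3 -m crank '0 0 7 0 0 0;0 0 0 0 0 0;0 0 0 0 0 0'; python3 -m crank '0 0 3 0 0 0;0 0 0 0 0 0;0 0 0 0 0 0'
```

```text
time: 8.2
eef_pos: [0.6068, 0.097, 0.0197]
tcp_rot: [0.824, -0.566, 0.0, -0.0]
contact_force: [-0.4, 0.8, -3.5]
opening: 0.721
time: 8.57
eef_pos: [0.6066, 0.097, 0.0163]
tcp_rot: [0.824, -0.566, -0.0, 0.0]
contact_force: [0.3, 0.8, -2.7]
opening: 0.723
```

```bash
python3 -m crank '0 0 2 0 0 0;0 0 0 0 0 0'; python3 -m crank '0 0 0 0 0 0;0 0 0 0 0 0;0 0 0 0 0 0;0 0 0 0 0 0' 1; python3 -m crank '0 0 -20 0 0 0;0 0 -60 0 0 0;0 0 -50 0 0 0;0 0 -35 0 0 0;0 0 0 0 0 0'; python3 go.py .591 -.210 .27
```

```text
time: 8.82
eef_pos: [0.607, 0.0971, 0.016]
tcp_rot: [0.824, -0.566, 0.0, 0.0]
contact_force: [-3.9, 1.4, 5.3]
opening: 0.72
time: 9.32
eef_pos: [0.6066, 0.097, 0.0143]
tcp_rot: [0.824, -0.566, 0.0, -0.0]
contact_force: [-0.4, -0.1, -0.3]
opening: 0.999
time: 9.95
eef_pos: [0.6093, 0.0971, 0.1855]
tcp_rot: [0.824, -0.566, 0.004, -0.003]
contact_force: [0.3, -0.2, -0.5]
opening: 0.999
d [280.4 126.4 -84.6] norm/58 5.5 at [0.6093 0.0971 0.1855] xang -1.204 zax [ 0.01 -0.   -1.  ] f [ 0.3 -0.2 -0.5] op 0.999 t 9.95
```

```bash
python3 -m crank '0 0 -57 0 0 0;50 23 -28 0 0 0;55 26 0 0 0 0;55 26 0 0 0 0;55 26 0 0 0 0'; python3 -m crank '55 26 0 0 0 0;10 0 0 0 0 0;0 0 0 0 0 0;0 0 0 0 0 0'; python3 snap.py w3; python3 go.py .591 -.210 .27
```

```text
time: 10.58
eef_pos: [0.5885, -0.1414, 0.2634]
tcp_rot: [0.824, -0.566, -0.001, 0.0]
contact_force: [1.4, -0.1, 0.2]
opening: 0.999
time: 11.08
eef_pos: [0.5885, -0.2083, 0.2639]
tcp_rot: [0.825, -0.566, -0.001, -0.0]
contact_force: [0.7, 0.6, -0.0]
opening: 1.001
d [ 2.6 -1.5 -5.9] norm/58 0.11 at [ 0.5886 -0.2081  0.2641] xang -1.202 zax [-0.     0.001 -1.   ] f [0.1 0.4 0.7] op 0.997 t 11.125
```

View pics/w3.png

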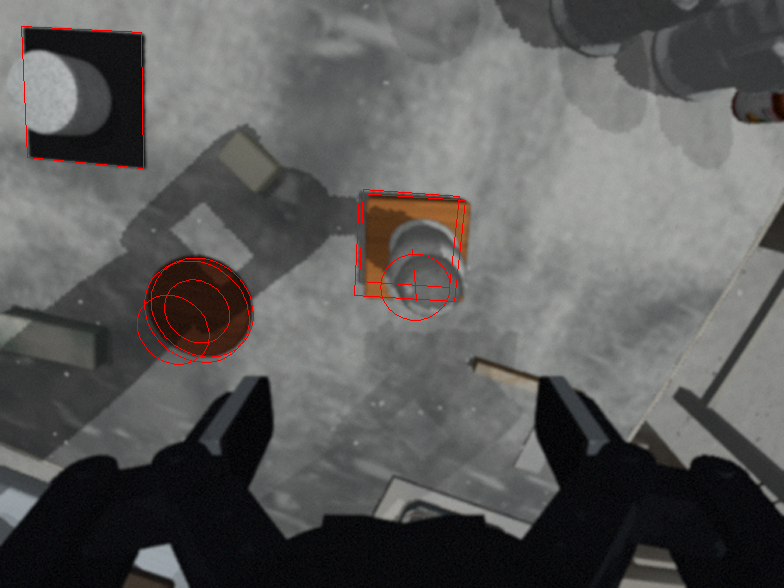

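```bash
sed -i 's/mid=(.591,-.210,.3),fig=(.592,-.213)/mid=(.592,-.2155,.27),fig=(.594,-.224)/' P.py; python3 - <<'E'
from ovw import *; from P import P
draww("w3.pkl",P,(240,125,350,235),5.4,"pics/o3.png")
E
```

```text
(no output)
```

View pics/o3.png

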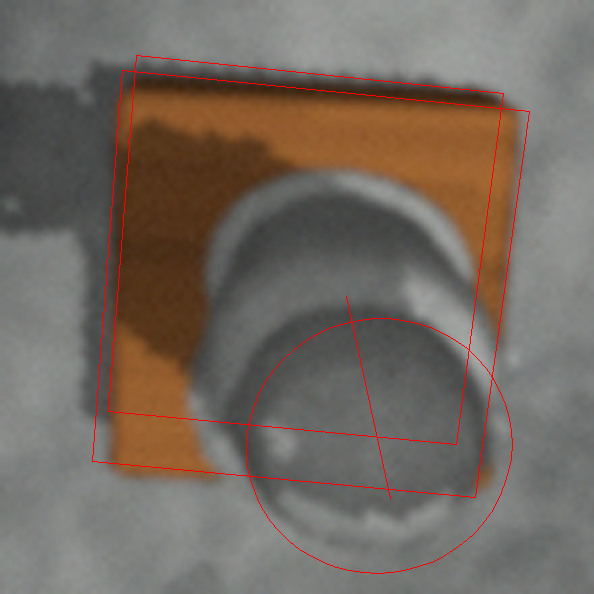

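```bash
sed -i 's/mid=(.592,-.2155,.27),fig=(.594,-.224)/mid=(.591,-.2175,.335),fig=(.592,-.222)/' P.py; python3 - <<'E'
from ovw import *; from P import P
a,b=pickle.load(open("ss1.pkl","rb"))
draw(("scene",a),P,(300,110,370,200),6,"pics/t1.png")
draw(("side",b),P,(255,125,325,215),6,"pics/t2.png")
x=np.hstack([cv2.imread("pics/t1.png"),cv2.imread("pics/t2.png")]);cv2.imwrite("pics/t3.png",cv2.resize(x,None,fx=.95,fy=.95))
E
```

```text
(no output)
```

View pics/t3.png

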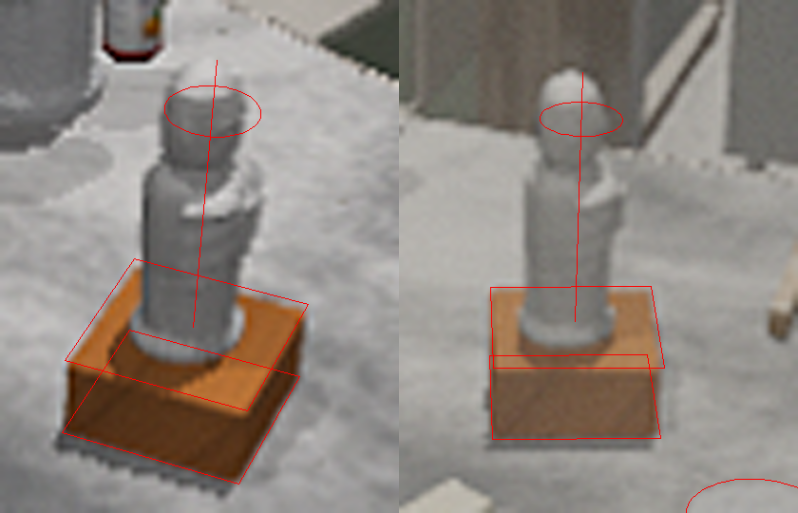

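The middle stand now fits in all views. The figurine sits about 4 mm left of the model, so I'll look from straight above to fix its xy and yaw.

```bash
python3 - <<'E'
from h import *
S=cam("scene");D=cam("side")
for z,a,b in [(.177,(335.1,121.4),(285,137.3)),(.153,(335.4,129),(285,144.3)),(.041,(332.8,168.2),(284.3,182))]:
    print(onz(S,a,z).round(4),onz(D,b,z).round(4),tri([ray(S,a),ray(D,b)]).round(4))
E
python3 -m crank '5 50 0 0 0 0;0 25 0 0 0 0;0 0 0 0 0 0;0 0 0 0 0 0'; python3 snap.py w4; python3 - <<'E'
from ovw import *; from P import P
draww("w4.pkl",P,(225,40,365,180),4.2,"pics/o4.png")
E
```

```text
[ 0.5926 -0.2135  0.177 ] [ 0.5964 -0.2203  0.177 ] [ 0.5939 -0.2143  0.1781]
[ 0.5944 -0.2195  0.153 ] [ 0.5979 -0.2276  0.153 ] [ 0.5945 -0.2188  0.1554]
[ 0.5896 -0.2164  0.041 ] [ 0.5935 -0.2151  0.041 ] [ 0.5954 -0.2238  0.0351]
time: 11.62
eef_pos: [0.521, -0.2405, 0.2647]
tcp_rot: [0.825, -0.566, 0.0, -0.0]
contact_force: [0.2, 0.1, -0.0]
opening: 1.003
```

View pics/o4.png

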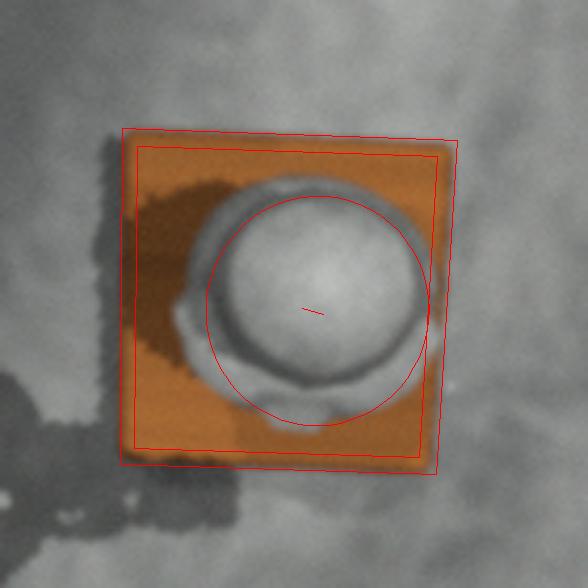

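From overhead (w4), the head is centred at (320,290) and the carved front points down and slightly left, so the body's wide axis is about 10° off the jaw axis. The figurine is near (0.5955, -0.220). I'll turn +0.15 about z, then tilt 0.6 about the jaw axis so the gripper body clears the head.

```bash
python3 -m crank '0 0 0 0 0 0.15;0 0 0 -0.15 0 0;0 0 0 -0.15 0 0;0 0 0 -0.15 0 0;0 0 0 -0.15 0 0';python3 -m crank '0 0 0 0 0 0;0 0 0 0 0 0'; python3 go.py .5817 -.223 .22
```

```text
time: 12.3
eef_pos: [0.5216, -0.2408, 0.2646]
tcp_rot: [0.745, -0.598, -0.186, 0.232]
contact_force: [0.0, 0.1, -0.7]
opening: 0.996
time: 12.55
eef_pos: [0.5207, -0.2411, 0.2643]
tcp_rot: [0.745, -0.598, -0.185, 0.23]
contact_force: [-1.2, 0.2, 0.5]
opening: 1.001
d [ -4.5 -77.4   0.8] norm/58 1.34 at [ 0.5207 -0.2411  0.2643] xang -1.353 zax [-0.55  -0.122 -0.826] f [-1.2  0.2  0.5] op 1.001 t 12.55
```

```bash
python3 -m crank '-2 -39 0 0 0 0;-2 -38 1 0 0 0;0 0 0 0 0 0;0 0 0 0 0 0'; python3 snap.py w5; python3 go.py .5817 -.223 .1004
```

```text
time: 13.05
eef_pos: [0.5806, -0.2245, 0.2214]
tcp_rot: [0.745, -0.599, -0.184, 0.23]
contact_force: [0.3, -0.4, 1.2]
opening: 0.999
d [ -1.6 -69.5  99.6] norm/58 2.09 at [ 0.5806 -0.2246  0.2219] xang -1.355 zax [-0.55  -0.122 -0.827] f [0.1 0.1 0.8] op 0.997 t 13.1
```

View pics/w5.png

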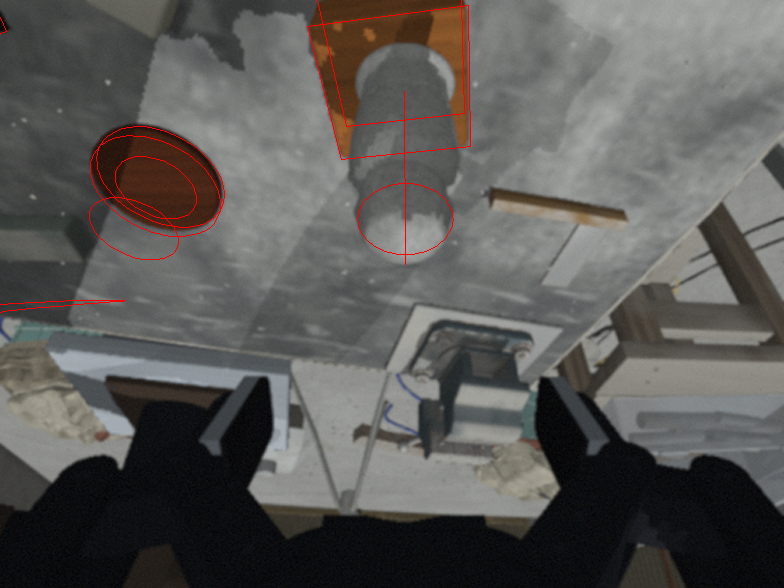

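The figurine axis (col 405) is midway between the finger pads (270 and 540), so I'll descend.

```bash
python3 -m crank '-1 -23 33 0 0 0;0 -20 29 0 0 0;0 -16 23 0 0 0;0 0 0 0 0 0'; python3 go.py .5817 -.223 .1004
```

```text
time: 13.6
eef_pos: [0.5796, -0.2229, 0.1154]
tcp_rot: [0.744, -0.598, -0.187, 0.231]
contact_force: [0.8, -0.2, 0.2]
opening: 0.998
d [  0.6 -10.2  11.3] norm/58 0.26 at [ 0.5796 -0.2229  0.1154] xang -1.355 zax [-0.554 -0.12  -0.824] f [ 0.8 -0.2  0.2] op 0.998 t 13.6
```

```bash
python3 -m crank '0 -5 6 0 0 0;0 -4 5 0 0 0;0 0 0 0 0 0'; python3 go.py .5817 -.223 .1004;python3 -m crank '0 0 0 0 0 0;0 0 0 0 0 0;0 0 0 0 0 0;0 0 0 0 0 0;0 0 0 0 0 0' -1 60; python3 go.py .5817 -.223 .1004; python3 snap.py w6
```

```text
time: 13.98
eef_pos: [0.5826, -0.2227, 0.1027]
tcp_rot: [0.745, -0.599, -0.185, 0.23]
contact_force: [-0.0, 0.1, -0.2]
opening: 1.001
d [ 0.1 -0.5  2.4] norm/58 0.04 at [ 0.5826 -0.2227  0.1027] xang -1.354 zax [-0.551 -0.122 -0.826] f [-0.   0.1 -0.2] op 1.001 t 13.975
time: 14.6
eef_pos: [0.583, -0.2233, 0.1036]
tcp_rot: [0.745, -0.599, -0.184, 0.231]
contact_force: [0.7, -2.1, 5.1]
opening: 0.613
d [-0.6 -0.8  3.3] norm/58 0.06 at [ 0.583  -0.2233  0.1036] xang -1.354 zax [-0.551 -0.123 -0.826] f [ 0.7 -2.1  5.1] op 0.613 t 14.6
```

View pics/w6.png

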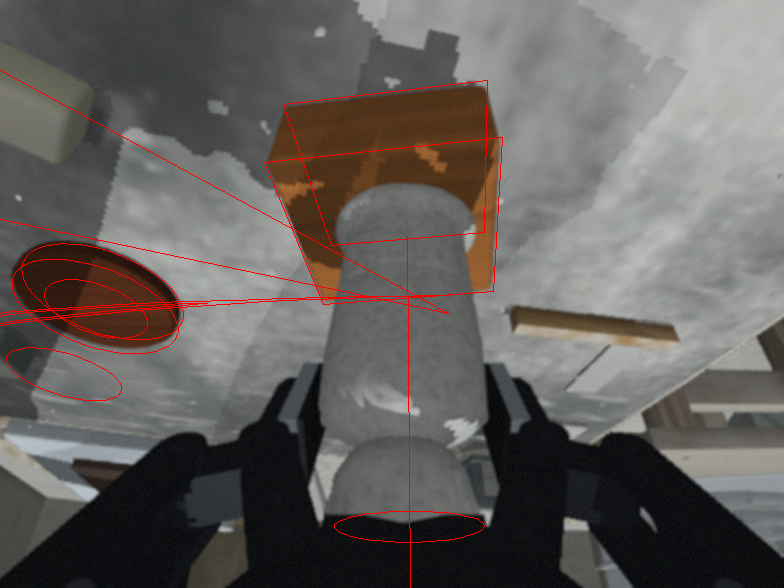

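The figurine is held (opening 0.613, about 52 mm). I'll lift it.

```bash
python3 -m crank '0 8 -12 0 0 0;0 17 -25 0 0 0;0 17 -25 0 0 0;0 0 0 0 0 0'; python3 go.py .446 -.0533 .155
```

```text
time: 15.15
eef_pos: [0.5841, -0.2224, 0.179]
tcp_rot: [0.745, -0.599, -0.183, 0.229]
contact_force: [1.0, -0.7, -5.3]
opening: 0.613
d [-194.9   68.3   74.8] norm/58 3.79 at [ 0.5841 -0.2224  0.179 ] xang -1.354 zax [-0.547 -0.122 -0.828] f [ 1.  -0.7 -5.3] op 0.613 t 15.15
```

```bash
python3 -m crank '-48 17 17 0 0 0;-49 17 19 0 0 0;-49 17 19 0 0 0;-48 17 19 0 0 0;0 0 0 0 0 0'; python3 -m crank '0 0 0 0 0 0'; python3 go.py .446 -.0533 .0746; python3 - <<'E'
from ovw import *; from P import P
P=dict(P);P['fig']=P['low']
a=optics.read_camera("scene");b=optics.read_camera("side")
draw(("scene",a),P,(280,140,380,270),4,"pics/t1.png")
draw(("side",b),P,(265,130,365,260),4,"pics/t2.png")
x=np.hstack([cv2.imread("pics/t1.png"),cv2.imread("pics/t2.png")]);cv2.imwrite("pics/t4.png",x)
E
```

```text
time: 15.78
eef_pos: [0.4408, -0.0507, 0.151]
tcp_rot: [0.745, -0.596, -0.189, 0.231]
contact_force: [0.8, -0.5, -4.3]
opening: 0.609
time: 15.9
eef_pos: [0.445, -0.0538, 0.1533]
tcp_rot: [0.745, -0.598, -0.186, 0.23]
contact_force: [0.3, -0.1, -4.1]
opening: 0.608
d [ -0.2 -45.4  64.3] norm/58 1.36 at [ 0.445  -0.0538  0.1533] xang -1.353 zax [-0.552 -0.121 -0.825] f [ 0.3 -0.1 -4.1] op 0.608 t 15.9
```

View pics/t4.png

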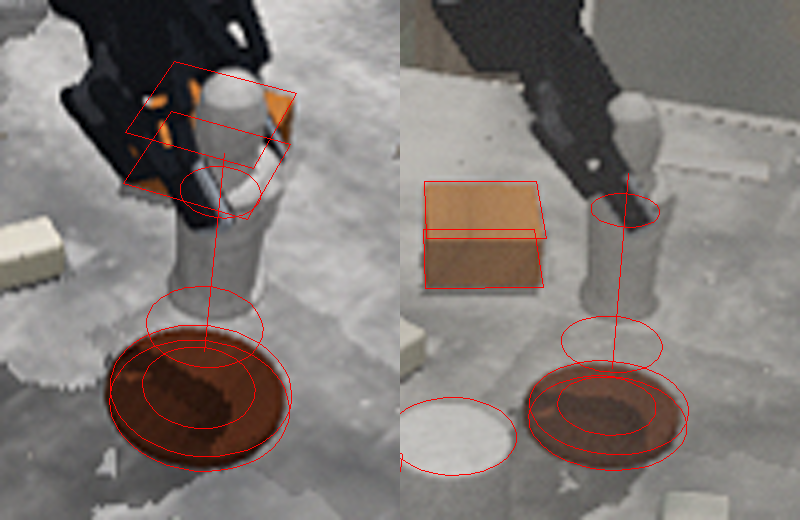

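The figurine hangs upright above the low stand in both views. I'll lower it.

```bash
python3 -m crank '0 -18 26 0 0 0;0 -14 20 0 0 0;0 -7 10 0 0 0;0 0 0 0 0 0;0 0 0 0 0 0'; python3 go.py .446 -.0533 .0746
```

```text
time: 16.62
eef_pos: [0.4471, -0.0544, 0.0873]
tcp_rot: [0.745, -0.599, -0.184, 0.23]
contact_force: [-0.3, -0.2, -5.6]
opening: 0.612
d [-1.3 -6.5 10.9] norm/58 0.22 at [ 0.4471 -0.0544  0.0873] xang -1.354 zax [-0.55  -0.122 -0.826] f [-0.3 -0.2 -5.6] op 0.612 t 16.625
```

```bash
python3 -m crank '-1 -4 7 0 0 0;0 0 0 0 0 0;0 0 0 0 0 0'; python3 go.py .446 -.0533 .0746;python3 -m crank '0 -2 2 0 0 0;0 0 0 0 0 0;0 0 0 0 0 0'; python3 go.py .446 -.0533 .0746; python3 snap.py w7
```

```text
time: 17.0
eef_pos: [0.4452, -0.0532, 0.0784]
tcp_rot: [0.745, -0.598, -0.185, 0.23]
contact_force: [-0.1, 0.1, -4.2]
opening: 0.615
d [ 0.3 -2.8  2.8] norm/58 0.07 at [ 0.4452 -0.0532  0.0784] xang -1.354 zax [-0.551 -0.122 -0.825] f [-0.1  0.1 -4.2] op 0.615 t 17.0
time: 17.38
eef_pos: [0.4457, -0.0531, 0.0755]
tcp_rot: [0.745, -0.598, -0.185, 0.23]
contact_force: [-0.0, -0.2, -5.2]
opening: 0.61
d [ 0.3 -0.7  0.7] norm/58 0.02 at [ 0.4457 -0.0531  0.0755] xang -1.354 zax [-0.552 -0.122 -0.825] f [-0.  -0.2 -5.2] op 0.61 t 17.375
```

View pics/w7.png

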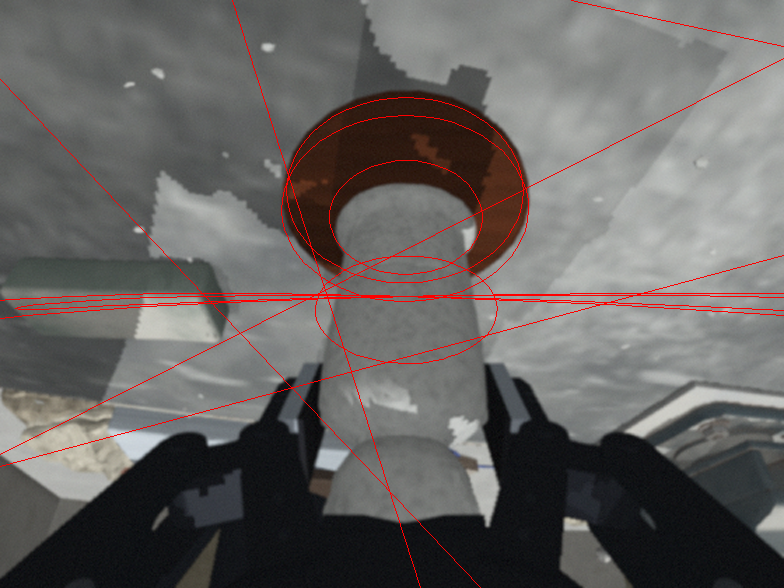

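```bash
python3 - <<'E'
from h import *; import pickle
st,im=pickle.load(open("w7.pkl","rb"))
b=cv2.resize(im[55:205,190:390,::-1],None,fx=4,fy=4,interpolation=cv2.INTER_CUBIC)
b=cv2.convertScaleAbs(b,alpha=2,beta=0)
cv2.imwrite("pics/o7.png",b)
E
```

```text
(no output)
```

View pics/o7.png

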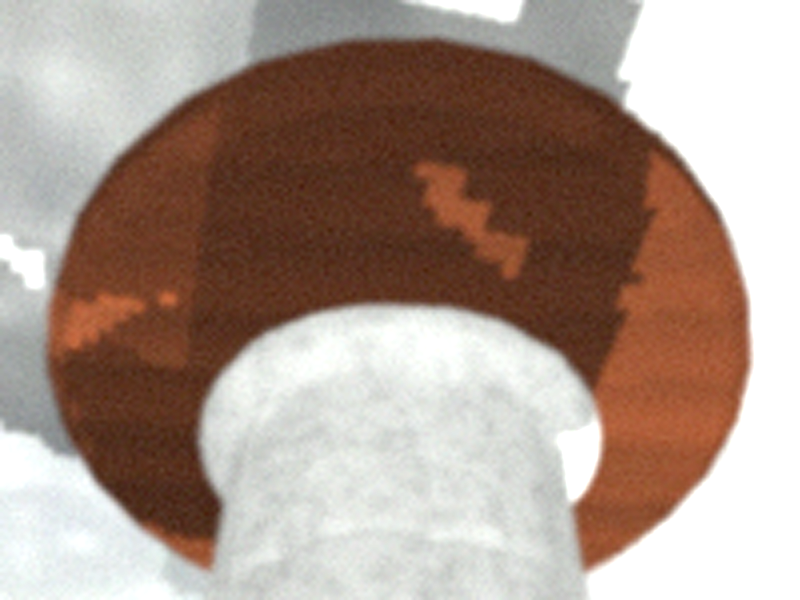

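```bash
python3 - <<'E'
from h import *; import pickle
st,im=pickle.load(open("w7.pkl","rb"));C=cam("wrist",st)
u=np.array([-.977,-.215])
def f(x,y,z):
    p=onz(C,(190+(x+.5)/4-.5,55+(y+.5)/4-.5),z);return p[:2].round(4)
print('base near',f(395,40,0),'top near',f(395,105,.012),'foot near',f(395,303,.012))
print('stand L/R',f(48,330,.012),f(750,330,.012))
for z in(.012,.02): print('foot L/R',f(200,440,z),f(603,440,z))
E
```

```text
base near [ 0.5095 -0.0384] top near [ 0.5078 -0.0388] foot near [ 0.4803 -0.0449]
stand L/R [ 4.662e-01 -4.000e-04] [ 0.4865 -0.0923]
foot L/R [ 0.4502 -0.0225] [ 0.4629 -0.0798]
foot L/R [ 0.458  -0.0224] [ 0.4699 -0.0764]
```

The in-image comparison puts the foot about 4 mm toward the base from the stand centre, with stand centre ≈(0.460,-0.049) and foot ≈(0.455,-0.051). It isn't bearing yet, so I'll shift it 4 mm outward and then set it down.

```bash
python3 -m crank '0 -3 -2 0 0 0;0 0 0 0 0 0;0 -1 1 0 0 0;0 0 0 0 0 0'; python3 go.py .4497 -.0522 .0746; python3 -m crank '0 0 1.5 0 0 0;0 0 0 0 0 0;0 0 0 0 0 0'; python3 go.py .4497 -.0522 .0746
```

```text
time: 17.92
eef_pos: [0.4496, -0.0524, 0.0746]
tcp_rot: [0.745, -0.598, -0.185, 0.231]
contact_force: [-1.5, -0.3, -1.5]
opening: 0.61
d [-0.1 -0.1 -0.1] norm/58 0.0 at [ 0.4496 -0.0524  0.0746] xang -1.354 zax [-0.552 -0.122 -0.825] f [-1.5 -0.3 -1.5] op 0.61 t 17.925
time: 18.3
eef_pos: [0.4494, -0.0525, 0.0745]
tcp_rot: [0.745, -0.599, -0.185, 0.23]
contact_force: [0.2, 1.4, 5.9]
opening: 0.609
d [-0.2 -0.2 -0.3] norm/58 0.01 at [ 0.4494 -0.0525  0.0745] xang -1.354 zax [-0.551 -0.122 -0.826] f [0.2 1.4 5.9] op 0.609 t 18.3
```

It is bearing (Fz +5.9 N). I'll release it and retreat straight up.

```bash
python3 -m crank '0 0 0 0 0 0;0 0 0 0 0 0;0 0 0 0 0 0;0 0 0 0 0 0' 1; python3 -m crank '0 14 -20 0 0 0;0 25 -37 0 0 0;0 30 -45 0 0 0;0 30 -45 0 0 0;0 0 0 0 0 0'; python3 snap.py w8; python3 go.py .469 .258 .3
```

```text
time: 18.8
eef_pos: [0.4486, -0.0524, 0.0727]
tcp_rot: [0.745, -0.598, -0.185, 0.23]
contact_force: [0.6, -0.2, -0.1]
opening: 1.001
time: 19.42
eef_pos: [0.4524, -0.0527, 0.2551]
tcp_rot: [0.745, -0.6, -0.18, 0.228]
contact_force: [-0.1, -0.4, -0.1]
opening: 0.998
d [-299.1  -42.6  -87.4] norm/58 5.42 at [ 0.4511 -0.0524  0.2522] xang -1.354 zax [-0.547 -0.122 -0.828] f [ 0.5 -0.2 -1.1] op 1.004 t 19.475
```

View pics/w8.png

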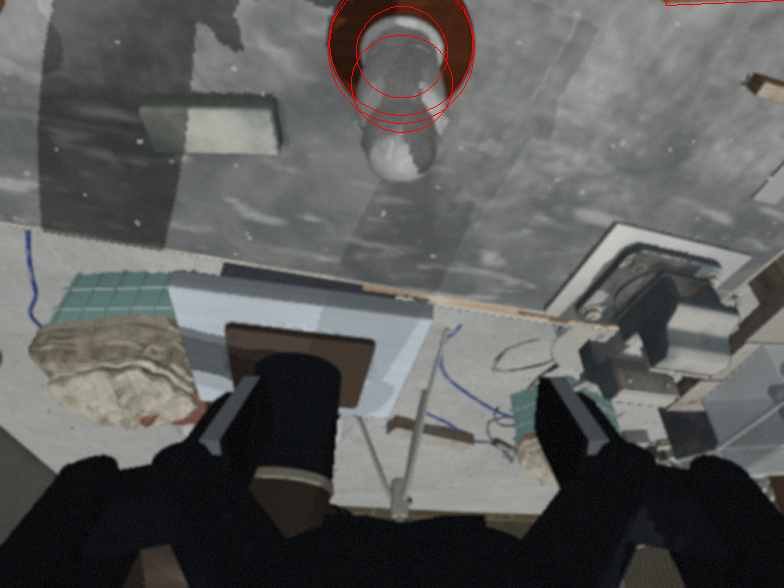

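The figurine stands upright on the low stand. I'll untilt and go over to the column.

```bash
python3 -m crank '0 0 0 0.15 0 0;0 0 0 0.15 0 0;0 0 0 0.15 0 0;0 0 0 0.15 0 0;0 0 -50 0 0 0'; python3 go.py .469 .258 .31
```

```text
time: 20.1
eef_pos: [0.4434, -0.0504, 0.2901]
tcp_rot: [0.779, -0.627, -0.009, 0.003]
contact_force: [1.3, -1.1, 0.7]
opening: 0.998
d [-296.1  -90.6  -18.2] norm/58 5.35 at [ 0.4434 -0.0504  0.2901] xang -1.356 zax [-0.018  0.007 -1.   ] f [ 1.3 -1.1  0.7] op 0.998 t 20.1
```

```bash
python3 -m crank '-55 -17 0 0 0 0;-55 -17 0 0 0 0;-55 -17 0 0 0 0;-55 -17 0 0 0 0;-50 -16 0 0 0 0'; python3 -m crank '-26 -6 0 0 0 0;0 0 0 0 0 0;0 0 0 0 0 0'; python3 snap.py w9; python3 go.py .469 .258 .31
```

```text
time: 20.72
eef_pos: [0.473, 0.2314, 0.2976]
tcp_rot: [0.78, -0.626, -0.001, 0.001]
contact_force: [0.6, -0.7, 1.2]
opening: 0.998
time: 21.1
eef_pos: [0.4737, 0.2555, 0.2985]
tcp_rot: [0.779, -0.627, -0.001, 0.001]
contact_force: [-0.1, -0.7, 0.1]
opening: 0.997
d [ -3.7   4.3 -11. ] norm/58 0.21 at [0.474  0.2553 0.299 ] xang -1.355 zax [-0.002 -0.001 -1.   ] f [-0.3  0.3  0.2] op 1.0 t 21.15
```

View pics/w9.png

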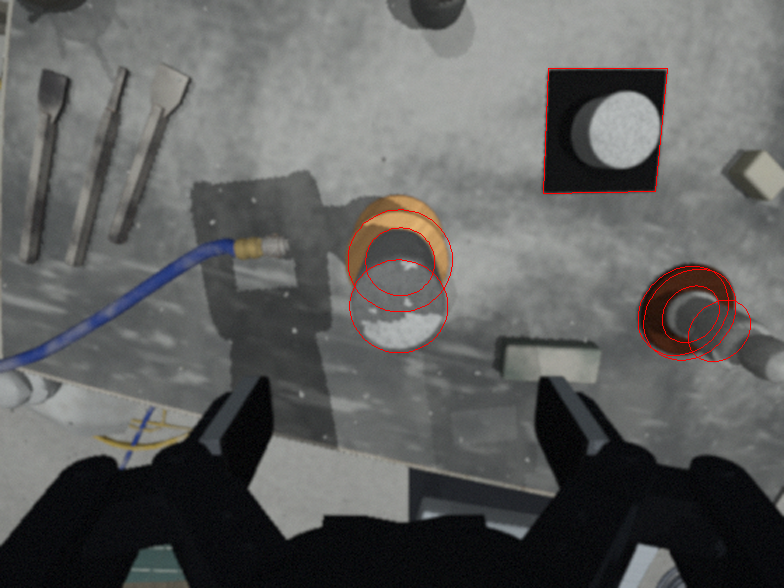

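The model matches the column top (398,305) and the tall stand. I'll descend on the column.

```bash
python3 -m crank '-4 4 40 0 0 0;0 0 45 0 0 0;0 0 40 0 0 0;0 0 10 0 0 0;0 0 0 0 0 0'; python3 go.py .469 .258 .151
```

```text
time: 21.78
eef_pos: [0.4697, 0.2587, 0.1654]
tcp_rot: [0.779, -0.627, -0.0, 0.0]
contact_force: [0.3, 0.3, -0.8]
opening: 1.002
d [ 0.5  0.9 14.4] norm/58 0.25 at [0.4697 0.2587 0.1654] xang -1.355 zax [-0. -0. -1.] f [ 0.3  0.3 -0.8] op 1.002 t 21.775
```

```bash
python3 -m crank '0 0 13 0 0 0;0 0 0 0 0 0;0 0 0 0 0 0'; python3 -m crank '0 0 0 0 0 0;0 0 0 0 0 0;0 0 0 0 0 0;0 0 0 0 0 0;0 0 0 0 0 0' -1 60; python3 go.py .469 .258 .151; python3 snap.py w10
```

```text
time: 22.15
eef_pos: [0.4697, 0.2595, 0.1527]
tcp_rot: [0.779, -0.626, 0.0, -0.0]
contact_force: [-0.2, -0.2, 0.5]
opening: 1.003
time: 22.78
eef_pos: [0.4698, 0.2592, 0.1528]
tcp_rot: [0.779, -0.626, 0.0, -0.0]
contact_force: [-0.3, -1.8, 5.2]
opening: 0.609
d [1.  1.1 1.8] norm/58 0.04 at [0.4698 0.2592 0.1528] xang -1.354 zax [ 0.001 -0.    -1.   ] f [-0.3 -1.8  5.2] op 0.609 t 22.775
```

View pics/w10.png

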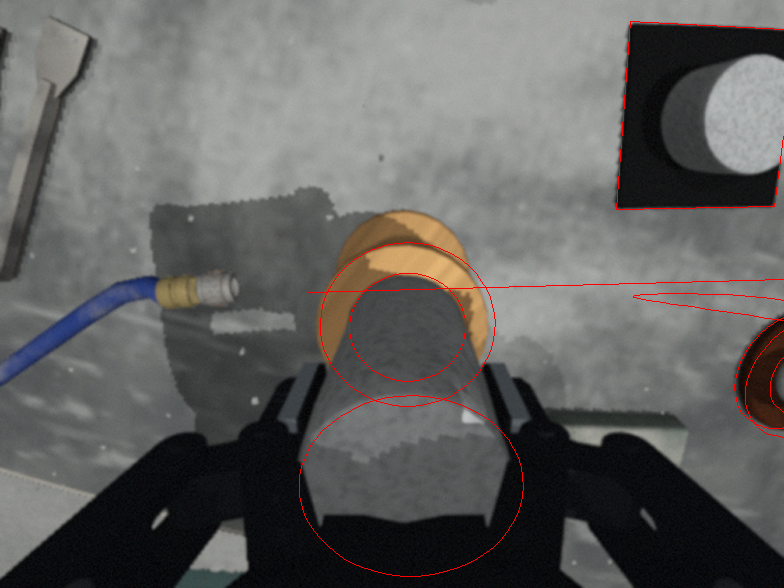

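The column is held (opening 0.609, about 52 mm). I'll lift it high and carry it to the middle stand.

```bash
python3 -m crank '0 0 -20 0 0 0;0 0 -45 0 0 0;0 0 -40 0 0 0;0 0 0 0 0 0'; python3 go.py .591 -.2175 .25
```

```text
time: 23.32
eef_pos: [0.4704, 0.26, 0.2586]
tcp_rot: [0.779, -0.626, 0.001, -0.002]
contact_force: [0.4, 0.3, -6.2]
opening: 0.611
d [492.3 -15.    8.1] norm/58 8.49 at [0.4704 0.26   0.2586] xang -1.354 zax [ 0.004  0.002 -1.   ] f [ 0.4  0.3 -6.2] op 0.611 t 23.325
```

```bash
python3 -m crank '40 0 0 0 0 0;55 -2 0 0 0 0;55 -2 0 0 0 0;55 -2 0 0 0 0;55 -2 0 0 0 0'; python3 -m crank '55 -2 0 0 0 0;55 -2 0 0 0 0;55 -2 0 0 0 0;40 -1 0 0 0 0;25 0 0 0 0 0'; python3 -m crank '0 0 0 0 0 0;0 0 0 0 0 0'; python3 go.py .591 -.2175 .11
```

```text
time: 23.95
eef_pos: [0.5314, 0.006, 0.252]
tcp_rot: [0.779, -0.626, -0.003, 0.001]
contact_force: [1.2, 0.9, -5.8]
opening: 0.607
time: 24.58
eef_pos: [0.588, -0.2169, 0.2519]
tcp_rot: [0.779, -0.627, -0.004, 0.0]
contact_force: [0.8, 0.3, -6.1]
opening: 0.613
time: 24.82
eef_pos: [0.5888, -0.2146, 0.2552]
tcp_rot: [0.78, -0.626, -0.002, -0.0]
contact_force: [-0.2, -0.2, -5.8]
opening: 0.618
d [  3.7  -1.8 145.2] norm/58 2.5 at [ 0.5888 -0.2146  0.2552] xang -1.353 zax [-0.003  0.002 -1.   ] f [-0.2 -0.2 -5.8] op 0.618 t 24.825
```

```bash
python3 -m crank '3 -1 45 0 0 0;0 0 45 0 0 0;0 0 40 0 0 0;0 0 5 0 0 0;0 0 0 0 0 0'; python3 -m crank '0 0 0 0 0 0';python3 snap.py w11; python3 go.py .591 -.2175 .0928
```

```text
time: 25.45
eef_pos: [0.5918, -0.2181, 0.1232]
tcp_rot: [0.78, -0.626, 0.001, -0.0]
contact_force: [0.6, -0.2, -6.1]
opening: 0.614
time: 25.58
eef_pos: [0.5929, -0.2193, 0.1253]
tcp_rot: [0.78, -0.626, 0.003, -0.0]
contact_force: [-0.6, -0.1, -4.5]
opening: 0.612
d [-2.3  1.4 32.4] norm/58 0.56 at [ 0.5928 -0.2193  0.1252] xang -1.354 zax [ 0.005 -0.002 -1.   ] f [ 0.9 -0.1 -6.1] op 0.614 t 25.625
```

View pics/w11.png

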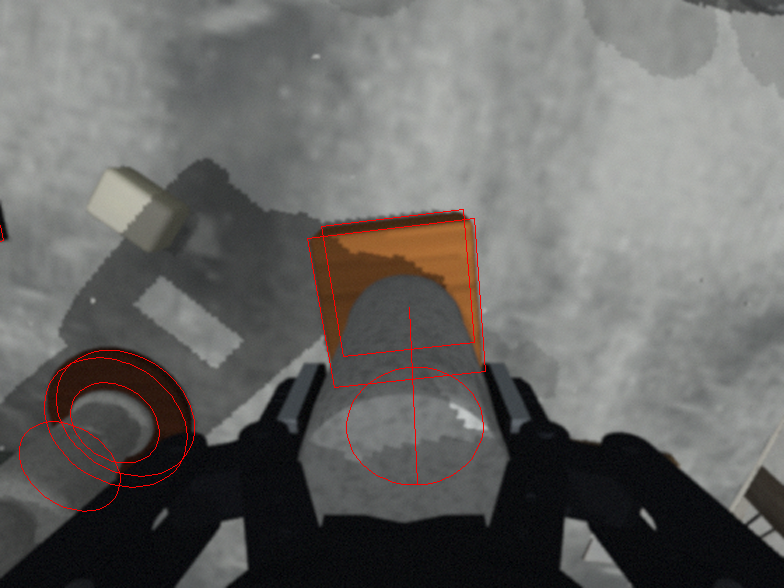

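The middle stand lines up with its model. I'll lower the column onto it.

```bash
python3 -m crank '-2 1 15 0 0 0;0 0 10 0 0 0;0 0 0 0 0 0;0 0 0 0 0 0'; python3 go.py .591 -.2175 .0928
```

```text
time: 26.12
eef_pos: [0.5897, -0.217, 0.0969]
tcp_rot: [0.779, -0.626, -0.0, 0.0]
contact_force: [0.6, -0.2, -5.7]
opening: 0.615
d [ 0.7 -1.2  4.1] norm/58 0.07 at [ 0.5897 -0.217   0.0969] xang -1.354 zax [-0.  0. -1.] f [ 0.6 -0.2 -5.7] op 0.615 t 26.125
```

```bash
python3 snap.py w12;  python3 - <<'E'
from ovw import *; from P import P
P=dict(P);P['col']=(-1,-1)
st,im=pickle.load(open("w12.pkl","rb"));C=cam("wrist",st)
x0,y0=200,120
b=cv2.resize(im[y0:y0+190,x0:x0+200,::-1],None,fx=4,fy=4,interpolation=cv2.INTER_CUBIC)
for l in [circ(.591,-.2175,.0455,.0265),sq(.591,-.2175,.041,.084,.084,.335)]:
    cv2.polylines(b,[np.round((proj(C,l)+.5-[x0,y0])*4-.5).astype(int)],False,(0,0,255),1)
cv2.imwrite("pics/o12.png",b[:600])
E
```

```text
(no output)
```

View pics/o12.png

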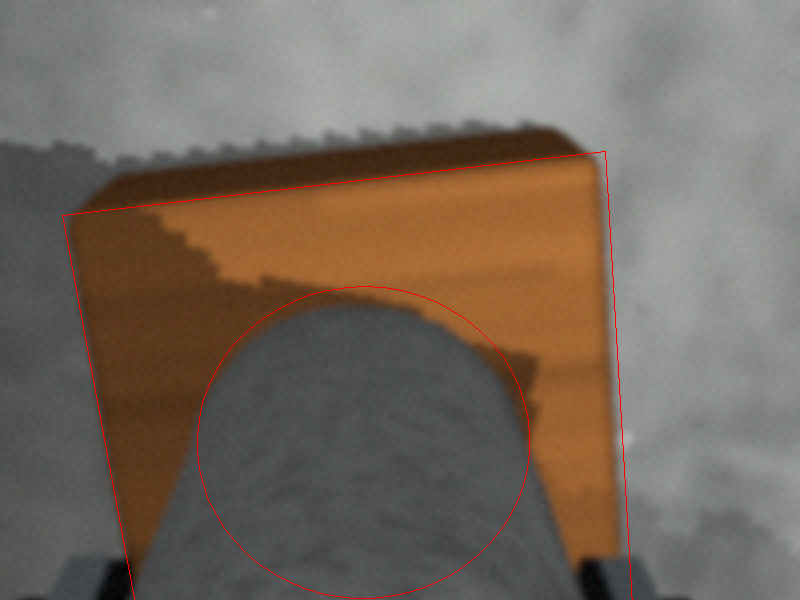

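The column foot is about 2.5 mm toward the base relative to the ideal circle, so I'll correct dy by -2.5 and seat it.

```bash
python3 -m crank '0 -2.5 0 0 0 0;0 0 2 0 0 0;0 0 0 0 0 0;0 0 2 0 0 0;0 0 0 0 0 0';  python3 -m crank '0 0 1 0 0 0;0 0 0 0 0 0'; python3 go.py .591 -.2175 .0928
```

```text
time: 26.8
eef_pos: [0.5921, -0.2164, 0.093]
tcp_rot: [0.779, -0.626, -0.0, 0.0]
contact_force: [0.9, 0.3, -5.7]
opening: 0.611
time: 27.05
eef_pos: [0.5922, -0.2164, 0.0929]
tcp_rot: [0.779, -0.626, -0.0, -0.0]
contact_force: [-0.8, 0.8, -1.2]
opening: 0.613
d [0.8 1.4 0.1] norm/58 0.03 at [ 0.5922 -0.2164  0.0929] xang -1.354 zax [-0.  0. -1.] f [-0.8  0.8 -1.2] op 0.613 t 27.05
```

```bash
python3 -m crank '0 0 1 0 0 0;0 0 0 0 0 0'; python3 -m crank '0 0 0 0 0 0;0 0 0 0 0 0;0 0 0 0 0 0;0 0 0 0 0 0' 1; python3 -m crank '0 0 -30 0 0 0;0 0 -60 0 0 0;0 0 -60 0 0 0;0 0 -30 0 0 0;0 0 0 0 0 0';python3 -m crank '0 30 0 0 0 0;0 35 0 0 0 0;0 0 0 0 0 0;0 0 0 0 0 0';python3 snap.py w13; python3 go.py .608 .097 .17
```

```text
time: 27.3
eef_pos: [0.5924, -0.2165, 0.0928]
tcp_rot: [0.78, -0.626, -0.0, -0.0]
contact_force: [-3.8, 2.2, 5.4]
opening: 0.612
time: 27.8
eef_pos: [0.5923, -0.2165, 0.0911]
tcp_rot: [0.779, -0.626, 0.0, -0.0]
contact_force: [0.8, -0.2, -0.9]
opening: 0.999
time: 28.42
eef_pos: [0.5936, -0.2172, 0.2753]
tcp_rot: [0.779, -0.626, 0.004, -0.001]
contact_force: [0.2, -0.4, -0.6]
opening: 1.003
time: 28.92
eef_pos: [0.5286, -0.2302, 0.2696]
tcp_rot: [0.779, -0.627, -0.001, -0.0]
contact_force: [0.4, -0.7, 0.4]
opening: 0.996
d [-302.4 -147.7  100.2] norm/58 6.05 at [ 0.5289 -0.2302  0.27  ] xang -1.354 zax [-0.001  0.001 -1.   ] f [-0.3  0.9 -0.2] op 1.0 t 28.975
```

View pics/w13.png

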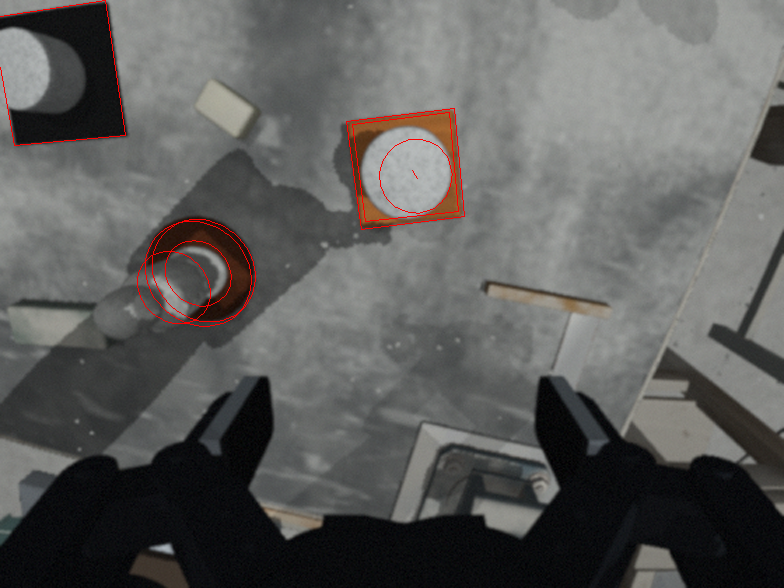

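The column stands on the middle stand, with its top at (407,172) inside the square. Now the cap on the pad.

```bash
sed -i 's/col=([^)]*)/col=(.591,-.2175)/; s/fig=([^)]*)/fig=(.4595,-.0495)/; s/cap=([^)]*)/cap=(.6075,.097)/' P.py; cat P.py
python3 -m crank '-50 -24 0 0 0 0;-50 -24 0 0 0 0;-50 -25 0 0 0 0;-50 -25 20 0 0 0;-50 -25 25 0 0 0'; python3 -m crank '-50 -24 27 0 0 0;0 0 28 0 0 0;0 0 0 0 0 0;0 0 0 0 0 0';python3 snap.py w14; python3 go.py .608 .097 .016
```

```text
P=dict(low=(.4585,-.050),cap=(.6075,.097),tall=(.469,.258),col=(.591,-.2175),mid=(.591,-.2175,.335),fig=(.4595,-.0495),pad=(.6085,.0965,.25))
time: 29.6
eef_pos: [0.5964, 0.0426, 0.2261]
tcp_rot: [0.78, -0.626, 0.001, -0.001]
contact_force: [0.2, 0.0, 0.0]
opening: 1.003
time: 30.1
eef_pos: [0.6085, 0.094, 0.1719]
tcp_rot: [0.779, -0.627, 0.0, -0.0]
contact_force: [0.8, -0.8, 0.9]
opening: 0.999
d [ -3.4   0.5 156.7] norm/58 2.7 at [0.6088 0.0937 0.1727] xang -1.355 zax [ 0.003 -0.    -1.   ] f [ 0.3 -0.8 -0.1] op 1.0 t 30.15
```

View pics/w14.png

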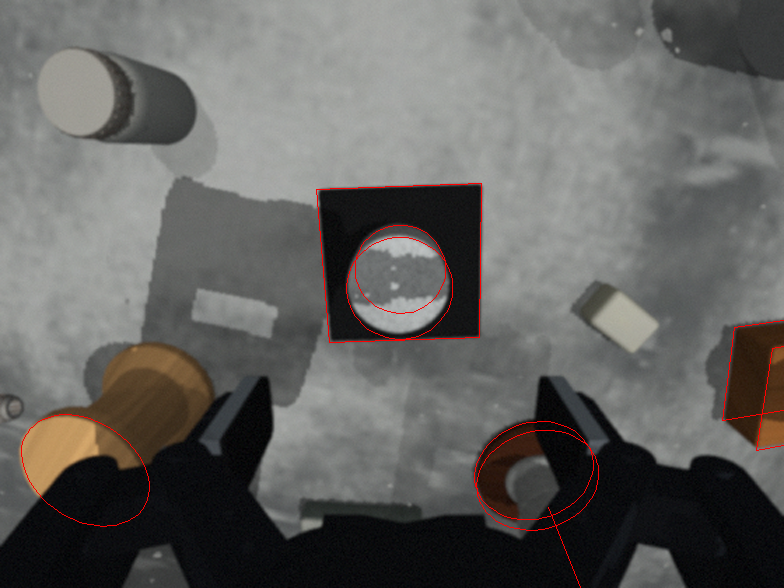

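The cap lines up. I'll descend and grip it.

```bash
python3 -m crank '-3 0 45 0 0 0;0 0 45 0 0 0;0 0 45 0 0 0;0 0 12 0 0 0;0 0 0 0 0 0'; python3 -m crank '0 0 0 0 0 0'; python3 go.py .608 .097 .016
```

```text
time: 30.78
eef_pos: [0.6078, 0.0967, 0.025]
tcp_rot: [0.779, -0.627, 0.0, -0.0]
contact_force: [-0.0, -0.0, -0.2]
opening: 1.001
time: 30.9
eef_pos: [0.6093, 0.0969, 0.027]
tcp_rot: [0.779, -0.627, 0.002, -0.002]
contact_force: [0.9, -0.6, 0.6]
opening: 0.999
d [-0.4  1.3 11. ] norm/58 0.19 at [0.6093 0.0969 0.027 ] xang -1.354 zax [ 0.005 -0.    -1.   ] f [ 0.9 -0.6  0.6] op 0.999 t 30.9
```

```bash
python3 -m crank '0 1 10 0 0 0;0 0 0 0 0 0;0 0 0 0 0 0'; python3 -m crank '0 0 0 0 0 0;0 0 0 0 0 0;0 0 0 0 0 0;0 0 0 0 0 0;0 0 0 0 0 0' -1 50; python3 go.py .608 .097 .016;  python3 -m crank '0 0 -20 0 0 0;0 0 -50 0 0 0;0 0 -50 0 0 0;0 0 -45 0 0 0;0 0 0 0 0 0'; python3 go.py .469 .258 .16
```

```text
time: 31.28
eef_pos: [0.606, 0.0969, 0.0142]
tcp_rot: [0.779, -0.626, 0.0, 0.0]
contact_force: [-0.0, -0.7, -0.5]
opening: 0.998
time: 31.9
eef_pos: [0.6065, 0.097, 0.0146]
tcp_rot: [0.779, -0.626, 0.0, -0.0]
contact_force: [0.6, 0.7, 3.5]
opening: 0.721
d [ 0.3 -1.4 -1.4] norm/58 0.03 at [0.6065 0.097  0.0146] xang -1.354 zax [ 0.001  0.    -1.   ] f [0.6 0.7 3.5] op 0.721 t 31.9
time: 32.52
eef_pos: [0.6086, 0.0968, 0.1847]
tcp_rot: [0.779, -0.626, 0.004, -0.003]
contact_force: [-0.2, 0.6, -3.3]
opening: 0.724
d [-187.5  101.8   23.3] norm/58 3.7 at [0.6086 0.0968 0.1847] xang -1.354 zax [ 0.01 -0.   -1.  ] f [-0.2  0.6 -3.3] op 0.724 t 32.525
```

```bash
python3 -m crank '-47 25 0 0 0 0;-47 25 0 0 0 0;-47 26 0 0 0 0;-46 25 10 0 0 0;0 0 10 0 0 0'; python3 -m crank '0 0 0 0 0 0;0 0 0 0 0 0'; python3 go.py .469 .258 .12
```

```text
time: 33.15
eef_pos: [0.463, 0.2593, 0.1561]
tcp_rot: [0.781, -0.625, -0.002, 0.002]
contact_force: [0.3, -0.3, -3.6]
opening: 0.723
time: 33.4
eef_pos: [0.4677, 0.2569, 0.1586]
tcp_rot: [0.779, -0.627, -0.0, 0.0]
contact_force: [-0.2, 0.3, -2.0]
opening: 0.723
d [-0.8 -1.5 38.6] norm/58 0.67 at [0.4677 0.2569 0.1586] xang -1.355 zax [-0.001 -0.001 -1.   ] f [-0.2  0.3 -2. ] op 0.723 t 33.4
```

```bash
python3 -m crank '-1 -1 20 0 0 0;0 0 18 0 0 0;0 0 0 0 0 0;0 0 0 0 0 0'; python3 snap.py w15; python3 go.py .469 .258 .1106; python3 - <<'E'
from ovw import *
st,im=pickle.load(open("w15.pkl","rb"));C=cam("wrist",st)
x0,y0=190,130
b=cv2.resize(im[y0:y0+150,x0:x0+200,::-1],None,fx=4,fy=4,interpolation=cv2.INTER_CUBIC)
z=st['eef_pos'][2]-.0096
for l in [circ(.469,.258,z,.031),circ(.469,.258,.101,.04),circ(.469,.258,z+.047,.031)]:
    cv2.polylines(b,[np.round((proj(C,l)+.5-[x0,y0])*4-.5).astype(int)],False,(0,0,255),1)
cv2.imwrite("pics/o15.png",b)
E
```

```text
time: 33.9
eef_pos: [0.4684, 0.2588, 0.1214]
tcp_rot: [0.779, -0.627, 0.0, -0.0]
contact_force: [0.1, -0.3, -3.2]
opening: 0.722
d [ 1.  -0.1 11.2] norm/58 0.19 at [0.4687 0.259  0.1218] xang -1.354 zax [ 0.001  0.    -1.   ] f [-0.5  0.1 -2.2] op 0.719 t 33.95
```

View pics/o15.png

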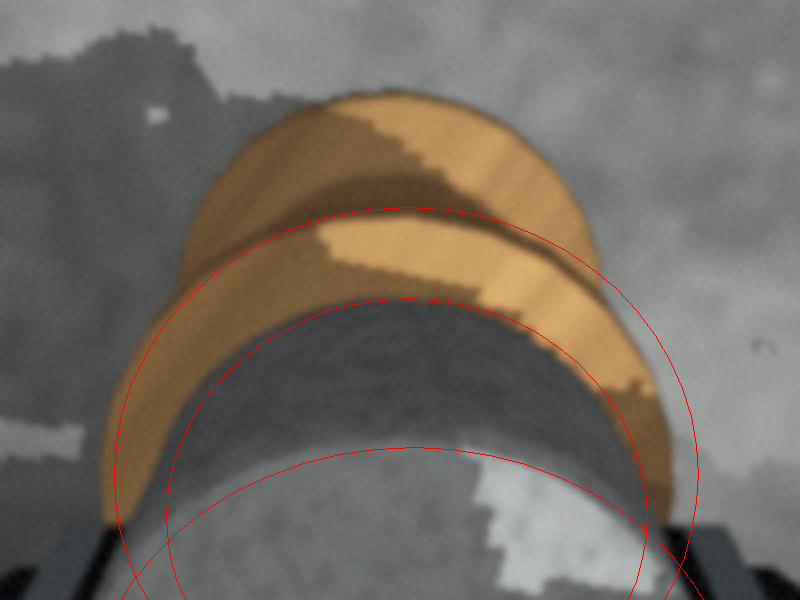

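In this close view the tall stand centre is about 2.7 mm left of the model and the cap about 1 mm left. I'll correct (-1.7, +1) mm and lower.

```bash
python3 -m crank '-1.7 1 5 0 0 0;0 0 3 0 0 0;0 0 0 0 0 0;0 0 0 0 0 0'; python3 go.py .4675 .2603 .1106
```

```text
time: 34.45
eef_pos: [0.4667, 0.2605, 0.1132]
tcp_rot: [0.779, -0.626, 0.0, -0.0]
contact_force: [0.4, -0.3, -3.2]
opening: 0.722
d [ 0.4 -0.8  2.6] norm/58 0.05 at [0.4667 0.2605 0.1132] xang -1.354 zax [ 0.  0. -1.] f [ 0.4 -0.3 -3.2] op 0.722 t 34.45
```

```bash
python3 -m crank '0 -1 2 0 0 0;0 0 0 0 0 0;0 0 1 0 0 0;0 0 0 0 0 0'; python3 -m crank '0 0 1 0 0 0;0 0 0 0 0 0'; python3 go.py .4675 .2603 .1106
```

```text
time: 34.95
eef_pos: [0.4677, 0.2607, 0.1106]
tcp_rot: [0.779, -0.626, 0.0, -0.0]
contact_force: [-0.7, -0.5, 0.3]
opening: 0.716
time: 35.2
eef_pos: [0.4678, 0.2607, 0.1106]
tcp_rot: [0.78, -0.626, 0.0, 0.0]
contact_force: [-3.7, -1.7, 5.4]
opening: 0.721
d [ 0.3  0.4 -0. ] norm/58 0.01 at [0.4678 0.2607 0.1106] xang -1.354 zax [ 0. -0. -1.] f [-3.7 -1.7  5.4] op 0.721 t 35.2
```

Seated. I'll release, rise and check all three pieces from above.

```bash
python3 -m crank '0 0 0 0 0 0;0 0 0 0 0 0;0 0 0 0 0 0;0 0 0 0 0 0' 1; python3 -m crank '0 0 -30 0 0 0;0 0 -60 0 0 0;0 0 -60 0 0 0;0 0 -20 0 0 0;0 0 0 0 0 0';python3 -m crank '0 35 0 0 0 0;0 30 0 0 0 0;0 0 0 0 0 0;0 0 0 0 0 0'; sed -i 's/tall=([^)]*)/tall=(.4675,.2602)/; s/cap=([^)]*)/cap=(.4675,.2602)/' P.py; sed -i "s/x,y=P\['cap'\];m+=.*/x,y=P['cap'];m+=[circ(x,y,.101,.031),circ(x,y,.148,.031)]/; s/x,y=P\['col'\];m+=.*/x,y=P['col'];m+=[circ(x,y,.041,.0265),circ(x,y,.148,.0265)]/; s/x,y=P\['fig'\];m+=.*/x,y=P['fig'];m+=[circ(x,y,.012,.028),np.array([[x,y,.012],[x,y,.148]]),circ(x,y,.124,.02)]/" ov.py
python3 snap.py w16;python3 go.py .46 -.05 .3; python3 - <<'E'
from ovw import *; from P import P
a=optics.read_camera("scene");b=optics.read_camera("side")
draw(("scene",a),P,(180,120,380,350),2.2,"pics/t1.png")
draw(("side",b),P,(210,120,370,350),2.2,"pics/t2.png")
x=np.hstack([cv2.imread("pics/t1.png"),cv2.imread("pics/t2.png")]);cv2.imwrite("pics/t5.png",x);print(x.shape)
E
```

```text
time: 35.7
eef_pos: [0.4676, 0.2606, 0.109]
tcp_rot: [0.779, -0.626, -0.0, 0.0]
contact_force: [0.2, 0.1, -0.6]
opening: 1.002
time: 36.33
eef_pos: [0.4682, 0.2609, 0.2805]
tcp_rot: [0.779, -0.626, 0.001, -0.001]
contact_force: [-0.1, -0.0, 0.1]
opening: 1.004
time: 36.83
eef_pos: [0.4041, 0.2465, 0.2774]
tcp_rot: [0.779, -0.626, -0.001, 0.001]
contact_force: [0.1, -0.1, 0.2]
opening: 0.999
d [301.6   9.5 -22.1] norm/58 5.22 at [0.4044 0.2466 0.2778] xang -1.354 zax [-0.002 -0.001 -1.   ] f [ 0.3  0.5 -0.2] op 0.998 t 36.875
(506, 792, 3)
```

View pics/w16.png

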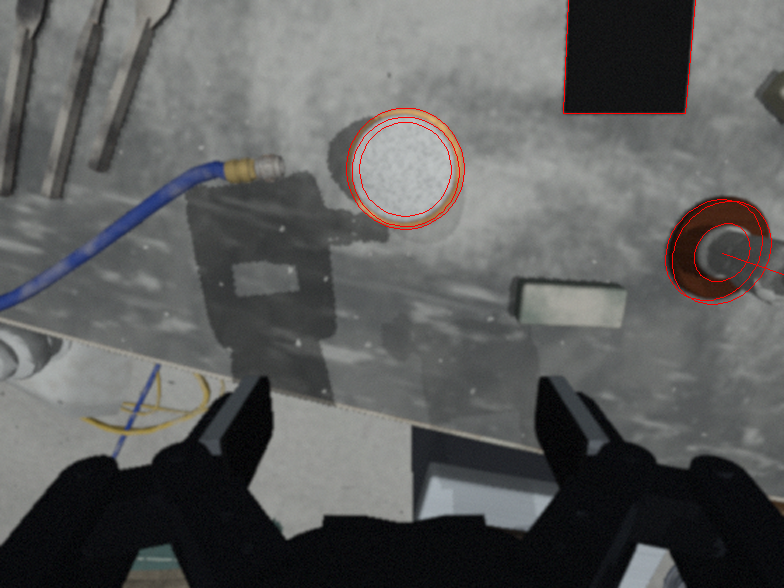

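View pics/t5.png

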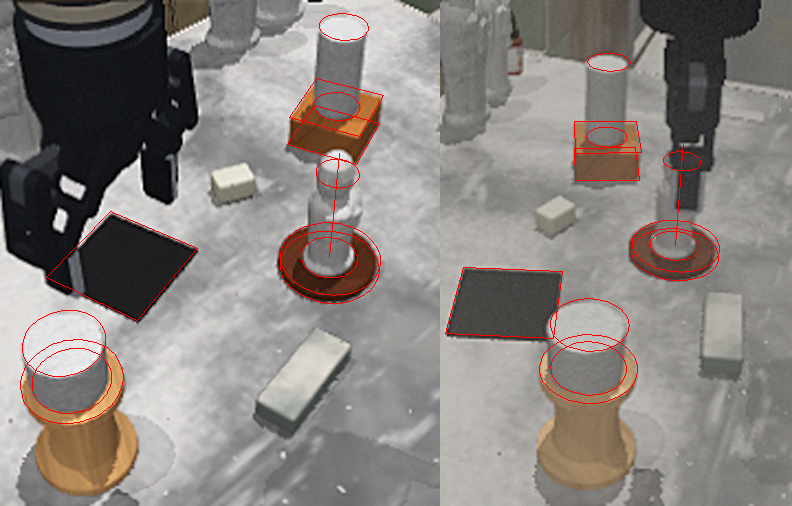

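The cap and column overlay to within about 2 mm. I'll take one last check over the figurine.

```bash
python3 -m crank '50 10 -20 0 0 0;55 15 0 0 0 0;55 15 0 0 0 0;55 15 0 0 0 0;55 15 0 0 0 0';python3 -m crank '32 5 0 0 0 0;0 0 0 0 0 0;0 0 0 0 0 0'; python3 snap.py w17; python3 go.py .385 -.066 .3
```

```text
time: 37.6
eef_pos: [0.3939, -0.0341, 0.2993]
tcp_rot: [0.779, -0.626, 0.001, -0.0]
contact_force: [1.2, -0.5, -0.1]
opening: 1.002
time: 37.98
eef_pos: [0.396, -0.0641, 0.299]
tcp_rot: [0.779, -0.627, -0.0, -0.0]
contact_force: [0.1, 0.1, -0.7]
opening: 0.999
d [-0.1 11.2 -1. ] norm/58 0.19 at [ 0.396  -0.0637  0.299 ] xang -1.353 zax [-0.     0.001 -1.   ] f [ 0.3  0.2 -0.6] op 0.996 t 38.025
```

View pics/w17.png

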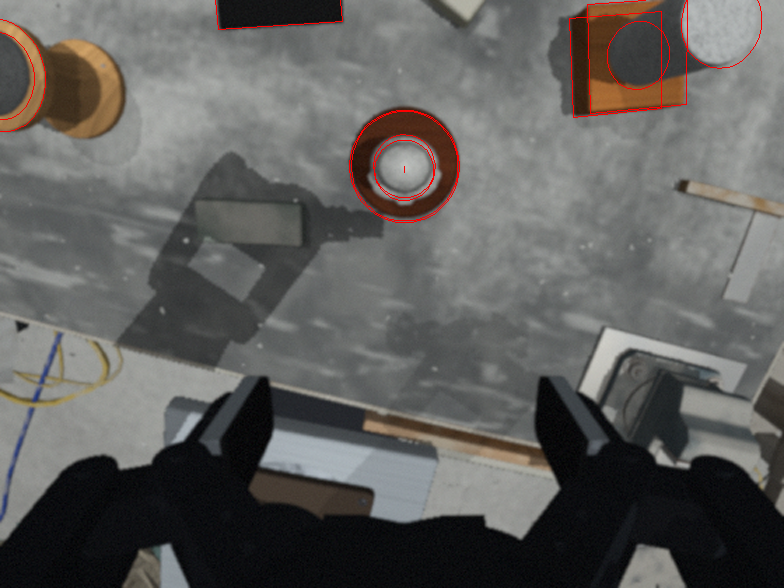

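From overhead, the figurine's head (404,165) is concentric with the low stand (405,165). The arm is clear of everything, so I'll hand in.

```bash
python3 -m crank '0 0 0 0 0 0;0 0 0 0 0 0'; python3 -c "
from plant import ctrl; print(ctrl.sign_off())"
```

```text
time: 38.28
eef_pos: [0.3959, -0.0636, 0.2991]
tcp_rot: [0.78, -0.626, 0.0, -0.0]
contact_force: [0.4, 0.3, -0.3]
opening: 0.998
the job is handed in; nothing more can be done
None
```

I handed the job in at about 38 s. The cap is on the tall stand, the column on the middle stand and the figurine on the low stand. I parked the cap on the pad first, then moved the figurine, then the column, then the cap.

- **Placement:** in the last wrist, scene and side pictures each piece stands upright and matches its stand's centre to within about 2–3 mm. The tops look level.
- **Gripper:** it was open and well clear of everything at hand-in. Contact forces in the readings stayed below about 7 N.
- **Bystanders:** the rubbing stone, wax block and jar were not touched. I did not measure their positions again at the end.
- **Disagreements:** the scene and side cameras differed by 2–8 mm on the figurine and about 2 mm on the low stand. I relied on the close wrist views, and corrected each piece by 2–4 mm before setting it down.

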